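# Put two freshly mounted slides under pressure in the bench screw press

## Task

Push the slide carrier along the press bed, under the raised platen, until it is home against the rear stop. Then fit the loose crank fully down on the square end of the press screw and wind it clockwise until the platen is tight on the carrier's glass plate. Finally lift the crank off, leaving the screw tight, and lay it flat on the bench top, handgrip up; leave the bottle, the jar and the slide rack where they are.

Things in the scene. Friction and masses are not known exactly. Their poses are not given: they have to be found in the camera images.
- press: Fixed bench screw press: grey cast base, two steel columns, grey crosshead. Origin on the bench top below the screw axis; +x: the way the carrier is pushed in, z up. In this frame, mm: base x -150..80, y -85..85, its top (the bed) z 24; columns 18 dia at x 0, y +-66, z 24..92; crosshead x -22..22, y -84..84, z 92..128, two column nuts on it up to z 136.
- rear_stop (a point): Centre of the rear stop's face (x 50 mm, z 29 mm in the press frame; axes as the press): a steel bar 79 mm long across the end of the bed, top 10 mm above the bed, that halts the carrier. Two guide rails, 6 mm high with inner faces at y +-39.5 mm, run along the bed from the base's front edge to it.
- carrier: Loose slide carrier, 0.5 kg, lying between the rails, axes nearly as the press. Aluminium tray 100 (x) x 76 (y) x 8 mm with two glass slides under a thick clear glass plate of 92 x 64 mm whose top is 20 mm above the tray's underside. Origin: centre of the tray's underside. Home at x 0 in the press frame, front edge on the stop; it starts 45 to 85 mm short of it.
- carrier_grip (a point): Upright round steel post at the carrier's outer end, to grasp or push the carrier: 16 mm dia, from 8 to 46 mm above the carrier's underside, at x -86 mm, y 0 of the carrier on a strip 18 wide and 8 mm high. This point: on its axis, 30 mm above the underside (54 mm above the bench). Axes as the carrier. It stays out in front of the press when the carrier is home.
- platen: Pressing plate under the crosshead, 80 (x) x 74 mm: a rubber-faced pad on disc springs (40 N per mm, up to 3.5 mm) below a steel plate. Origin: centre of the unloaded pad's underside, on the screw axis. It moves up and down with the screw only: 61 mm above the bench at screw 0 rad, 44 mm when the pad just touches the carrier's glass plate.
- screw (a joint): Angle of the press screw, rad: 0 fully up, growing clockwise seen from above, 8 mm down per turn (square end and platen sink together). Starts between 0 and 2. The pad touches the carrier's plate at about 13.4 rad, is tight from about 14.4 (the springs are then 1.3 mm compressed), and the screw comes to a firm stop at 15.2. Friction 0.25 N m; it stays where it is left.
- square_end (a point): Foot of the upright square end on top of the screw, on its axis: centre of the top face of the round collar (30 mm dia) on which the fitted crank's hub rests; 158 mm above the bench at screw 0, sinking with it. The square is 14 mm across flats and rises 24 mm above this point (top 4 mm bevelled); its flats face the point's x and y axes, which turn with the screw.
- crank_hub (a point): Hub of the loose steel crank (0.35 kg), at its centre. The crank lies flat on the bench, handgrip up. Hub 30 x 30 mm, 34 high (underside 17 mm below this point), with a square socket 15.6 mm across right through along z; it fits the square in any quarter turn. The arm, 20 wide, 12 high, flush with the hub's underside, runs in +x to a 24 mm round eye at 58 mm.
- crank_grip (a point): The crank's black handgrip: an upright round grip, 20 mm dia, that turns freely on its pin, on the arm's end 58 mm from the hub's axis (crank's +x) and parallel to it. This point: on its axis, 36 mm above the crank's underside; the grip reaches from 15 to 57 mm above it. The fitted crank turns clear above crosshead and nuts.
- oil_bottle: Bystander: small amber dropper bottle, 34 mm dia, 75 mm high, upright. Origin at the centre of its underside. It and the crank may have changed places.
- staining_jar: Bystander: square glass staining jar with a white lid, 56 x 56 mm, 106 mm high. Origin at the centre of its underside.
- slide_rack: Bystander: wooden slide rack with glass slides, 150 (x) x 85 mm, 46 mm high. Origin at the centre of its underside.
Mind the look-alikes: they are no part of the job. Of the things that look like the part that bears crank_hub, the middle-sized one is meant.

How it is judged:
By the outcome, as a careful person would: the job done as asked, in the order asked, and still so for the second after the job is handed in, with the robot touching nothing.
It also fails if it takes over 72 s, if anything falls off the work surface, if the arm or the gripper's body presses on something with over 40 N, if the wrist force passes 120 N, or if a joint passes its speed limit or range.

## Robot

A 7-joint arm with a two-finger parallel gripper is mounted at the origin on the work surface. World frame = base frame: x ahead of the robot, y to its left, z up, the work surface at z = 0. Lengths are in m, angles in rad, forces in N, time in s.
With the tool pointing down it reaches from about 0.4 to 0.85 m from the base axis. Payload 10.4 kg.
Tool frame: the origin (TCP) lies at the very end of the fingers, on their centre line; the grasp point (between the pads) lies 19 mm behind it; z points along the fingers, y is the line along which they close (so a half turn about z gives the same grasp; the last joint's range is limited). The gripper opens to 85 mm and grips with 20 to 120 N. Pads are 22 mm wide; open, the fingers measure 114 mm over their backs; the gripper's body (76 mm by 85 mm) begins 54 mm behind the grasp point. The pads swing forward as they close: fully open they stand 13 mm farther back than shut.
Start: joints at [1.084, 0.332, -0.065, 1.46, 0.022, 1.35, -0.088], TCP at [0.28, -0.559, 0.194] pointing down, gripper open.
Joint ranges: [-2.6, 2.6], [-0.5, 2.12], [-1.47, 1.34], [0.16, 2.42], [-1.27, 4.41], [0.06, 2.06], [-2.6, 2.6]. Speed limits (rad/s): [2.22, 2.22, 2.79, 2.79, 3.14, 3.14, 3.14].

## Interface

Orientations are given as a unit quaternion [x, y, z, w].
In Python, from workcell import * gives the robot as it stands.
- The arm moves only by the tool step_arm, never from a script. Its argument "commands" is one flat list of numbers, 7 for each row, row after row: the finger opening in mm, from 0 to 85.4, then the shift along the world's x, y, z as a fraction of full scale, then the turn, a rotation vector about the world's x, y, z as a fraction of full scale. A call has exactly 10 rows; each row is the pose to reach, as a shift and turn from the pose commanded when the call began, turning the shorter way round; what a row does not reach only later rows make up. Full scale, the value 1, is 0.6 m for a shift and pi rad for a turn. A row lasts 1/8 s, in which the tool goes at most 62.5 mm and 10.7 degrees, less where a joint would pass 70% of its speed; a pose out of reach is approached as far as the arm can. A call with a number of a shift or a turn outside -1 to 1 is refused whole. A call with a gripper value outside its range is refused whole. The fingers move at their own pace and stop on an object; "squeeze" is the grip in N (left out, the last holds). Time passes only in rows, so rows that repeat a pose let the fingers close, or fill a call up. It gives the time, the measured TCP pose, the force, the opening and the grip force at its end, in the units of the state.
- get_obs(): the state, without advancing time (a new reading comes with each control period).
- camera(name): name is "side" or "top"; returns the picture (420x560x3 uint8, red, green, blue); there is no depth.
- camera_params(name): a dict with "mtx" (3x3 intrinsics, pixels), "extrinsics" (4x4, takes a point from world to camera coordinates). Camera axes: x right, y down, z forward; pixel columns grow to the right and rows downward; lengths in m; the calibration is good to about 2 mm. A picture is of the moment at which its call begins. camera_params takes no time and is no camera call.
- hand_in(): hands the job in; it is judged then, once.
The state is a dict: "clock": time; "joint_pos": joint angles; "joint_velocities": joint speeds; "tau": joint torques, N m; "position": TCP position; "ee_rot": TCP orientation; "ft_force": force on the tool from outside, world axes, zero at the start; "torque": the same for the moment, N m; "grip_width": opening from 0.0 (shut) to 1.0 (fully open); "grasp_force": force on a finger pad.
Only numpy, scipy, OpenCV 4.12 (cv2) and the standard library are available. Lean on these libraries where they do the work, as an engineer would, in place of code of your own. Each camera call takes 0.05 s, during which the arm holds its last target. There are 200 camera calls.

## Working session

There is one attempt and no reset: what is moved stays moved. The work goes in short steps, Python scripts to look and compute and a tool call to move; the robot and the scene stay as the last step left them, time stands still between calls to the robot, and variables do not carry over. Pictures are saved under pics/ and viewed, at most 10 in all, crops included, and the job is handed in when it is done.

Besides the shell and the picture viewer there is one more tool, called after "Request:" as name(argument=value, ...), one argument or row to a line, values as JSON. step_arm: Moves the arm, as the interface text tells. Its arguments: {"type":"object","properties":{"commands":{"type":"array","items":{"type":"number"}},"squeeze":{"type":"number"}},"required":["commands"]}

```bash
mkdir -p pics; cat > h.py <<'E'
from workcell import *
import numpy as np, cv2
def ray(name,u,v):
    p=camera_params(name);K=np.array(p["mtx"]);E=np.array(p["extrinsics"])
    d=E[:3,:3].T@np.linalg.inv(K)@np.array([u,v,1.]);c=-E[:3,:3].T@E[:3,3];return c,d
def atz(name,u,v,z):
    c,d=ray(name,u,v);return c+d*(z-c[2])/d[2]
def proj(name,P):
    p=camera_params(name);K=np.array(p["mtx"]);E=np.array(p["extrinsics"])
    q=(E[:3,:3]@np.array(P).reshape(-1,3).T).T+E[:3,3];q=q@K.T;return q[:,:2]/q[:,2:]
def tri(pts):
    A=np.zeros((3,3));b=np.zeros(3)
    for n,u,v in pts:
        c,d=ray(n,u,v);d=d/np.linalg.norm(d);M=np.eye(3)-np.outer(d,d);A+=M;b+=M@c
    return np.linalg.solve(A,b)
def save(name,fn,crop=None):
    im=cv2.cvtColor(np.array(camera(name)),cv2.COLOR_RGB2BGR)
    cv2.imwrite('pics/raw_'+fn,im)
    if crop:
        x0,y0,x1,y1,s=crop;im=cv2.resize(im[y0:y1,x0:x1],None,fx=s,fy=s,interpolation=cv2.INTER_CUBIC)
    cv2.imwrite('pics/'+fn,im);return im
E
python3 - <<'E'
from h import *
a=save('top','t0.png');b=save('side','s0.png')
print(get_obs())
for n in('top','side'):
    c,_=ray(n,280,210);print(n,c,atz(n,280,210,0),camera_params(n)['mtx'])
E
```

```text
{'clock': 0.1, 'joint_pos': array([ 1.08440013,  0.33282225, -0.06470481,  1.46082341,  0.02163367,
        1.34986533, -0.08850002]), 'joint_velocities': array([-0.00063805, -0.00291723, -0.0005094 , -0.00273461, -0.00022316,
        0.00110344, -0.00094973]), 'tau': array([ 5.38180993e-04, -6.26746631e+01,  4.86555439e-02, -3.92430818e+01,
        1.64590526e-02,  6.92996240e-03, -1.34725093e-05]), 'position': array([ 0.27942188, -0.55866438,  0.19340325]), 'ee_rot': array([ 9.73228241e-01,  2.29839984e-01, -1.80658384e-04, -5.83602007e-04]), 'ft_force': array([ 0.25232132, -0.43907444, -0.19540771]), 'torque': array([-0.02053323,  0.01664439,  0.0296613 ]), 'grasp_force': 0.0, 'grip_width': 0.9944196877324869}
top [0.44523511 0.06269432 1.2232953 ] [0.58137427 0.07339213 0.        ] [[400.00006593   0.         276.14022436]
 [  0.         400.00006593 209.24794841]
 [  0.           0.           1.        ]]
side [0.12267851 0.82134973 0.73892647] [ 0.68847868 -0.13301706  0.        ] [[447.8598854    0.         276.80775747]
 [  0.         447.8598854  212.89494034]
 [  0.           0.           1.        ]]
```

View pics/t0.png

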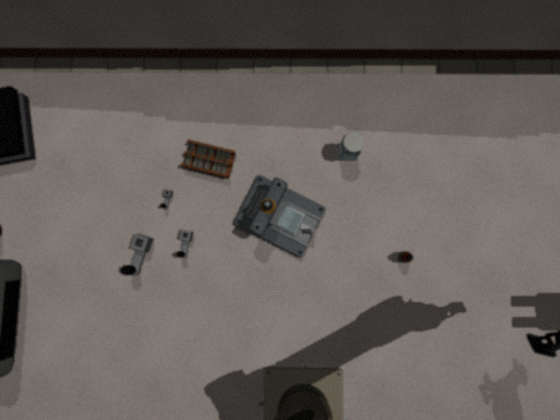

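View pics/s0.png

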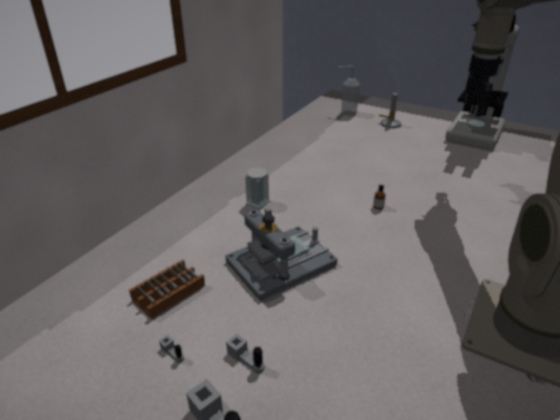

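The top view shows three crank look-alikes: small at (167,192), middle at (185,236) and large at (141,242). The middle one's hub is about 11 px ≈ 30 mm, which fits. The press is at about (280,215), the carrier post at (306,230), the bottle at (405,257), the jar at (350,147) and the rack at (208,158). In the side view the cranks are at (167,343), (237,346) and (205,400). I'll confirm in a crop.

```bash
python3 - <<'E'
import cv2
a=cv2.imread('pics/raw_t0.png');b=cv2.imread('pics/raw_s0.png')
def c(im,x0,y0,x1,y1,s,fn):
    o=cv2.resize(im[y0:y1,x0:x1],None,fx=s,fy=s,interpolation=cv2.INTER_CUBIC)
    o=cv2.convertScaleAbs(o,alpha=1.5,beta=10);cv2.imwrite('pics/'+fn,o)
c(a,150,170,340,290,4,'t0c.png')   # 760x480
c(b,150,190,350,340,4,'s0c.png')   # 800x600
E
```

```text
(no output)
```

View pics/t0c.png

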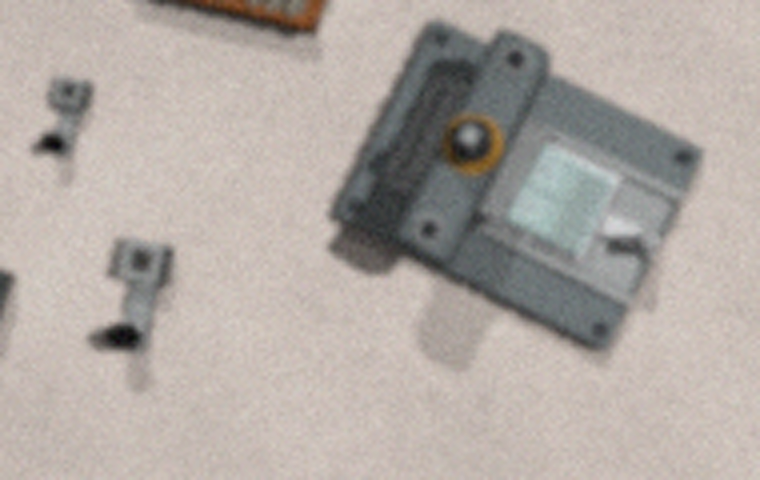

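View pics/s0c.png

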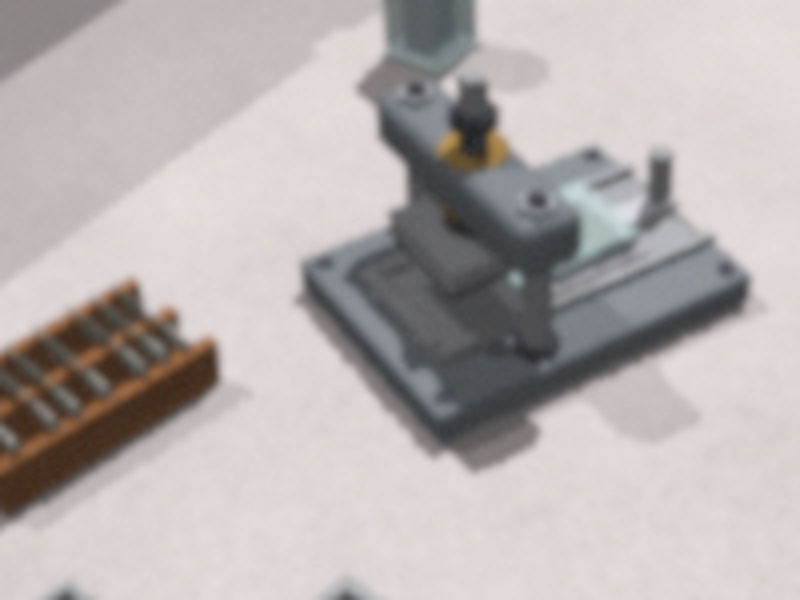

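The crop confirms the middle crank: hub socket at top-crop (141,262), grip at (122,335). The press corners, nuts, post and square end are also visible. I'll fit the press pose next and enlarge the crank and the square.

```bash
cat > fit.py <<'E'
from h import *
from scipy.optimize import least_squares
T=lambda x,y:(150+(x+.5)/4-.5,170+(y+.5)/4-.5)
S=lambda x,y:(150+(x+.5)/4-.5,190+(y+.5)/4-.5)
B={'a':(80,85,24),'b':(80,-85,24),'c':(-150,-85,24),'d':(-150,85,24),'m':(0,-66,136),'p':(0,66,136)}
ot={'a':T(333,215),'b':T(435,22),'c':T(703,152),'d':T(605,350),'m':T(515,57),'p':T(428,229)}
os_={'a':S(443,437),'b':S(305,262),'c':S(590,148),'d':S(749,280),'m':S(416,90),'p':S(537,200)}
def W(p,P):
    c,s=np.cos(p[2]),np.sin(p[2]);P=np.atleast_2d(P)/1000.
    return np.c_[p[0]+c*P[:,0]-s*P[:,1],p[1]+s*P[:,0]+c*P[:,1],P[:,2]]
def res(p):
    r=[]
    for n,o in(('top',ot),('side',os_)):
        r+=list((proj(n,W(p,[B[k] for k in o]))-np.array(list(o.values()))).ravel())
    return np.array(r)
E
python3 - <<'E'
from fit import *
r=least_squares(res,[.58,.07,1.12],loss='soft_l1');p=r.x
print('press',p,np.degrees(p[2]));print(np.round(res(p).reshape(-1,2),1).tolist())
inv=lambda w:(np.array([[np.cos(p[2]),np.sin(p[2])],[-np.sin(p[2]),np.cos(p[2])]])@(np.array(w)[:2]-p[:2])*1000)
print('post top side',inv(atz('side',*S(660,153),.070)),'tri',tri([('top',*T(628,232)),('side',*S(660,153))]))
print('glass corners top', [inv(atz('top',*T(*c),.044)).round(1).tolist() for c in((548,143),(618,172),(580,255),(510,222))])
print('square top tri',tri([('top',*T(470,132)),('side',*S(473,83))]),'pred',W(p,(0,0,181)))
h=tri([('top',*T(141,261)),('side',237.,343.)]);g=tri([('top',*T(122,333)),('side',258,350)])
print('hub',h,atz('top',*T(141,261),.034),atz('side',237,343,.034));print('grip',g,atz('top',*T(122,335),.050),atz('side',258,350,.057))
ims=[np.array(camera('top')).astype(float) for _ in range(6)]
im=cv2.cvtColor(np.mean(ims,0).astype(np.uint8),cv2.COLOR_RGB2BGR);cv2.imwrite('pics/avgt.png',im)
ims=[np.array(camera('side')).astype(float) for _ in range(6)]
im2=cv2.cvtColor(np.mean(ims,0).astype(np.uint8),cv2.COLOR_RGB2BGR);cv2.imwrite('pics/avgs.png',im2)
R=lambda i,x,y,w,h,s:cv2.resize(i[y:y+h,x:x+w],(w*s,h*s),interpolation=cv2.INTER_CUBIC)
o=np.zeros((600,800,3),np.uint8)
o[:300,:400]=R(im,170,223,40,30,10)     # crank top x10
o[:300,400:]=R(im,253,195,32,24,12.5.__int__())[:300,:400] if 0 else cv2.resize(im[195:219,253:285],(400,300),interpolation=cv2.INTER_CUBIC)
o[300:,:400]=R(im2,218,325,50,50,8)[:300,:400]
o[300:,400:]=cv2.resize(im2[203:227,253:285],(400,300),interpolation=cv2.INTER_CUBIC)
cv2.imwrite('pics/comp.png',cv2.convertScaleAbs(o,alpha=1.6,beta=10))
print(get_obs()['clock'])
E
```

```text
press [0.57711011 0.10840338 1.12464836] 64.43760436309896
[[-0.9, 0.5], [-1.1, -1.1], [0.1, -0.5], [-0.2, 0.9], [-0.9, 0.7], [-0.6, 0.6], [-0.9, -4.0], [-2.0, -0.3], [1.2, -1.6], [1.6, -1.5], [-0.1, -0.8], [0.4, -0.8]]
post top side [-1.38521749e+02  2.48812639e-02] tri [ 0.51818275 -0.00629611  0.07673573]
glass corners top [[-43.7, -35.8], [-99.7, -39.3], [-101.5, 28.3], [-44.5, 29.4]]
square top tri [0.5803788  0.10571713 0.17274717] pred [[0.57711011 0.10840338 0.181     ]]
hub [0.49906918 0.3568037  0.02836579] [0.4995443  0.35583634 0.034     ] [0.49529619 0.3601846  0.034     ]
grip [0.44488635 0.36352676 0.04862011] [0.44453705 0.36370799 0.05      ] [0.43981616 0.36862754 0.057     ]
0.7
```

View pics/comp.png

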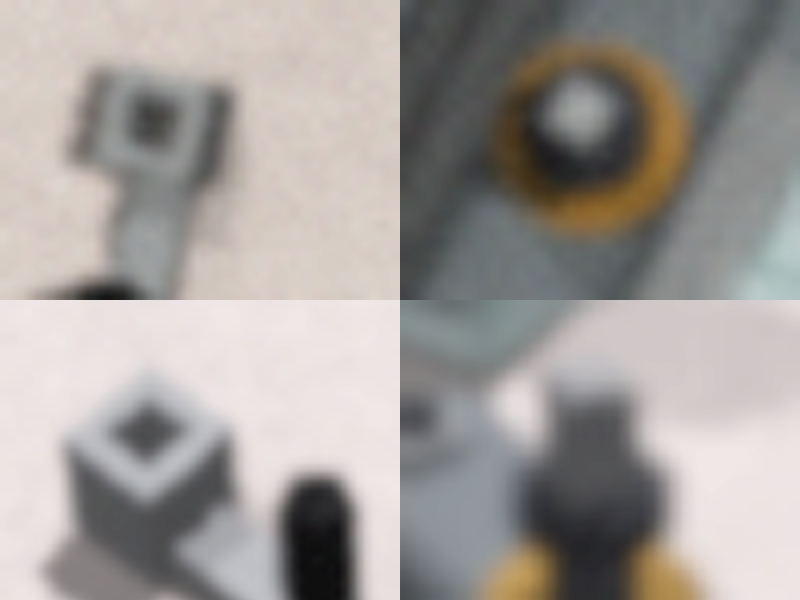

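The averaged crops put the hub socket at top (185.0,234.3) and side (236.3,341.1). The square top is at top (266.7,203.3) and side (267.8,208.5), and one flat nearly faces the side camera. The carrier sits about 52 mm short, inside the stated 45–85 mm, so I'm going to the post first.

Request:
step_arm(
  commands=[85, 0.397, 0.903, -0.06, 0, 0, 0.211, 85, 0.397, 0.903, -0.06, 0, 0, 0.211, 85, 0.397, 0.903, -0.06, 0, 0, 0.211, 85, 0.397, 0.903, -0.06, 0, 0, 0.211, 85, 0.397, 0.903, -0.06, 0, 0, 0.211, 85, 0.397, 0.903, -0.06, 0, 0, 0.211, 85, 0.397, 0.903, -0.06, 0, 0, 0.211, 85, 0.397, 0.903, -0.06, 0, 0, 0.211, 85, 0.397, 0.903, -0.06, 0, 0, 0.211, 85, 0.397, 0.903, -0.06, 0, 0, 0.211],
  squeeze=40,
)

```text
clock: 1.95
position: [0.5185, -0.0133, 0.1583]
ee_rot: [0.844, 0.536, 0.001, -0.0]
ft_force: [-0.2, -0.4, 0.3]
grip_width: 0.995
grasp_force: 0.0
```

```bash
python3 - <<'E'
from fit import *
p=least_squares(res,[.58,.07,1.12],loss='soft_l1').x
h1,h2=(185.0,234.3),(236.25,341.1);q1,q2=(266.74,203.3),(267.8,208.5)
print('hub',atz('top',*h1,.034),atz('side',*h2,.034),tri([('top',*h1),('side',*h2)]))
for z in(.182,.179):print('sq',atz('top',*q1,z),atz('side',*q2,z))
print(tri([('top',*q1),('side',*q2)]),W(p,(0,0,181)))
# square silhouette in side view: subpixel edges per row
g=cv2.cvtColor(cv2.imread('pics/avgs.png'),cv2.COLOR_BGR2GRAY).astype(float)
for y in range(207,216):
    r=g[y,256:282];d=np.diff(r);print(y,r.astype(int).tolist())
print(proj('side',W(p,[(0,0,158),(0,0,182)])), get_obs()['position'],get_obs()['clock'])
def sq(a):return np.array([(.578+.0099*np.cos(a+k*np.pi/2),.107+.0099*np.sin(a+k*np.pi/2),.17) for k in range(4)])
for a in range(0,90,10):
    u=proj('side',sq(np.radians(a+45)))[:,0];print(a,round(u.min(),2),round(u.max(),2),round(np.ptp(u),2))
print('bottle',atz('top',405,257,.03),'jar',atz('top',350,147,.05))
E
```

```text
hub [0.50126226 0.35552996 0.034     ] [0.499281   0.35709064 0.034     ] [0.50093088 0.355821   0.03179697]
sq [0.57840217 0.106841   0.182     ] [0.57596204 0.11070263 0.182     ]
sq [0.57878582 0.10696819 0.179     ] [0.57840374 0.10687458 0.179     ]
[0.57862082 0.10688204 0.1789629 ] [[0.57711011 0.10840338 0.181     ]]
207 [73, 76, 76, 77, 76, 76, 82, 94, 105, 112, 116, 117, 116, 117, 119, 120, 120, 120, 120, 120, 121, 121, 120, 119, 119, 119]
208 [70, 71, 70, 72, 75, 85, 99, 106, 108, 109, 111, 113, 113, 113, 115, 118, 120, 121, 121, 121, 122, 121, 120, 119, 119, 119]
209 [74, 74, 72, 76, 88, 106, 118, 116, 104, 97, 101, 104, 104, 103, 105, 110, 116, 120, 121, 121, 122, 121, 120, 119, 119, 119]
210 [78, 83, 82, 87, 105, 123, 130, 122, 101, 83, 85, 87, 85, 83, 85, 96, 110, 119, 122, 122, 122, 121, 120, 119, 119, 120]
211 [80, 89, 90, 93, 111, 127, 133, 126, 101, 73, 66, 65, 61, 60, 64, 82, 106, 120, 123, 122, 122, 121, 121, 121, 122, 123]
212 [79, 91, 91, 93, 104, 120, 128, 124, 101, 69, 53, 50, 47, 48, 53, 79, 108, 123, 126, 125, 125, 124, 124, 125, 128, 130]
213 [79, 87, 88, 88, 94, 106, 116, 116, 95, 65, 48, 45, 45, 45, 51, 78, 110, 127, 132, 133, 132, 132, 132, 132, 134, 136]
214 [75, 79, 81, 85, 89, 93, 100, 101, 84, 60, 47, 45, 45, 45, 50, 72, 104, 124, 134, 137, 138, 138, 138, 138, 138, 138]
215 [70, 74, 80, 86, 87, 86, 85, 81, 68, 53, 46, 45, 45, 45, 47, 61, 86, 109, 126, 135, 139, 140, 140, 140, 140, 139]
[[268.08832087 216.6251894 ]
 [267.90569469 207.87418243]] [ 0.51854259 -0.01333993  0.15828287] 1.95
0 263.75 272.21 8.46
10 263.98 271.97 7.99
20 264.34 271.61 7.28
30 264.8 271.14 6.34
40 264.53 271.49 6.96
50 264.13 271.88 7.76
60 263.84 272.16 8.32
70 263.68 272.31 8.63
80 263.65 272.33 8.68
bottle [ 0.44310904 -0.29696067  0.03      ] jar [ 0.76821274 -0.13430693  0.05      ]
```

Request:
step_arm(
  commands=[85, 0.001, -0.002, -0.19, 0, 0, 0, 85, 0.001, -0.002, -0.19, 0, 0, 0, 85, 0.001, -0.002, -0.19, 0, 0, 0, 10, 0.001, -0.002, -0.19, 0, 0, 0, 10, 0.001, -0.002, -0.19, 0, 0, 0, 10, 0.001, -0.002, -0.19, 0, 0, 0, 10, 0.001, -0.002, -0.19, 0, 0, 0, 10, 0.001, -0.002, -0.19, 0, 0, 0, 10, 0.001, -0.002, -0.19, 0, 0, 0, 10, 0.001, -0.002, -0.19, 0, 0, 0],
  squeeze=40,
)

```text
clock: 3.2
position: [0.5184, -0.0184, 0.0441]
ee_rot: [0.845, 0.534, -0.0, -0.0]
ft_force: [0.4, 0.3, -0.4]
grip_width: 0.114
grasp_force: 0.0
```

The gripper closed to 10 mm with no force, so it missed the post. I'll look.

```bash
python3 - <<'E'
from fit import *
a=save('top','t1.png');b=save('side','s1.png')
o=np.hstack([cv2.resize(a[185:275,250:340],(400,400),interpolation=cv2.INTER_CUBIC),cv2.resize(b[200:300,240:340],(400,400),interpolation=cv2.INTER_CUBIC)])
cv2.imwrite('pics/c1.png',cv2.convertScaleAbs(o,alpha=1.5,beta=10))
E
```

```text
(no output)
```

View pics/c1.png

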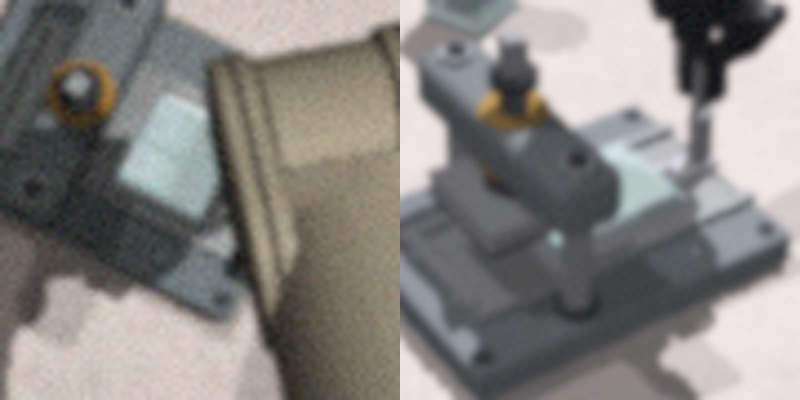

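```bash
python3 - <<'E'
from fit import *
o=get_obs();P=o['position'];print(o['grip_width'],P)
u=proj('side',[P,P+[0,0,.019],P+[0,0,.073]]);print(u,(u-[240,200])*4+[400,0])
b=cv2.imread('pics/raw_s1.png');a=cv2.imread('pics/raw_s0.png')
f=lambda i:cv2.resize(i[215:260,300:345],(400,400),interpolation=cv2.INTER_CUBIC)
cv2.imwrite('pics/c2.png',cv2.convertScaleAbs(np.hstack([f(a),f(b)]),alpha=1.5,beta=10))
E
```

```text
0.11492228909771571 [ 0.51839536 -0.01836529  0.04409233]
[[314.15878204 235.53696317]
 [314.45924674 229.58035253]
 [315.34453969 212.0297201 ]] [[696.63512816 142.14785269]
 [697.83698694 118.32141011]
 [701.37815876  48.11888041]]
```

View pics/c2.png

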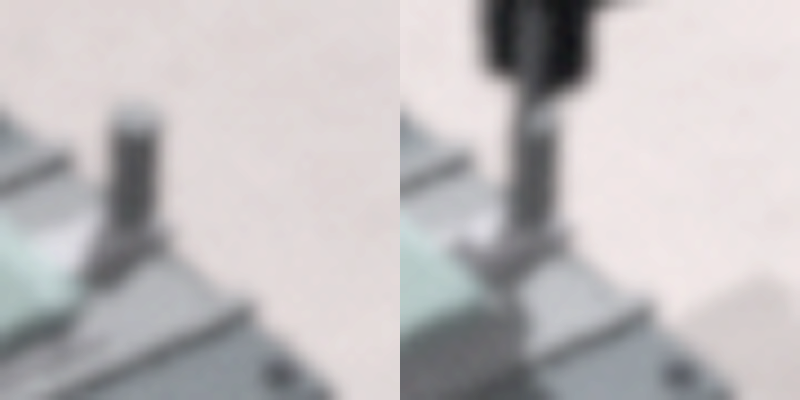

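```bash
python3 - <<'E'
from fit import *
p=[.5784,.107,1.1246]
for x in(-139,-129,-149):
    for n,f in(('top',lambda q:(q-[150,170])*4+1.5),('side',lambda q:(q-[300,215])*8.89)):
        print(x,n,np.round(f(proj(n,W(p,[(x,0,32),(x,0,70)]))),0).tolist())
g=cv2.cvtColor(cv2.imread('pics/avgt.png'),cv2.COLOR_BGR2GRAY)
print('cols 296..317');
for y in range(222,236):print(y,g[y,296:318].tolist())
g=cv2.cvtColor(cv2.imread('pics/avgs.png'),cv2.COLOR_BGR2GRAY);g1=cv2.cvtColor(cv2.imread('pics/raw_s1.png'),cv2.COLOR_BGR2GRAY)
for y in range(222,244):print(y,g[y,308:324].tolist(),g1[y,308:324].tolist())
E
```

```text
-139 top [[643.0, 242.0], [647.0, 239.0]]
-139 side [[124.0, 216.0], [130.0, 110.0]]
-129 top [[631.0, 236.0], [635.0, 233.0]]
-129 side [[97.0, 227.0], [102.0, 122.0]]
-149 top [[656.0, 248.0], [660.0, 245.0]]
-149 side [[151.0, 204.0], [157.0, 99.0]]
cols 296..317
222 [97, 99, 103, 107, 111, 108, 101, 100, 99, 101, 98, 99, 99, 98, 99, 98, 99, 99, 101, 99, 94, 81]
223 [97, 100, 104, 110, 111, 110, 110, 112, 108, 104, 102, 100, 100, 98, 98, 98, 99, 99, 101, 96, 89, 78]
224 [101, 102, 110, 111, 109, 113, 121, 123, 119, 114, 109, 107, 104, 101, 99, 99, 100, 97, 98, 93, 84, 77]
225 [101, 108, 114, 110, 108, 117, 127, 131, 128, 125, 120, 115, 110, 105, 104, 102, 98, 98, 98, 87, 77, 77]
226 [103, 107, 110, 107, 108, 121, 130, 129, 129, 130, 129, 126, 121, 114, 106, 101, 98, 99, 93, 82, 76, 82]
227 [101, 107, 107, 100, 106, 119, 128, 128, 128, 129, 127, 125, 124, 114, 106, 99, 96, 93, 88, 77, 78, 91]
228 [102, 104, 98, 89, 94, 108, 112, 110, 110, 111, 110, 109, 106, 100, 95, 96, 98, 96, 89, 80, 85, 100]
229 [108, 103, 96, 85, 80, 83, 81, 80, 79, 79, 80, 80, 76, 75, 80, 92, 100, 102, 97, 88
[... 3313 characters left out ...]
30, 136, 138, 139, 139] [130, 133, 127, 108, 78, 60, 54, 56, 73, 101, 124, 140, 145, 148, 149, 148]
240 [131, 130, 118, 95, 73, 60, 56, 59, 73, 92, 107, 120, 131, 138, 138, 138] [136, 138, 127, 103, 81, 65, 62, 65, 80, 100, 114, 128, 141, 147, 148, 148]
241 [136, 129, 111, 89, 74, 68, 65, 65, 73, 83, 94, 113, 129, 136, 138, 138] [130, 132, 117, 96, 80, 74, 70, 70, 79, 89, 101, 121, 138, 146, 148, 147]
242 [136, 122, 101, 82, 74, 69, 66, 64, 66, 72, 87, 110, 127, 135, 138, 138] [113, 114, 103, 89, 80, 76, 72, 71, 72, 80, 94, 119, 136, 144, 147, 148]
243 [133, 114, 90, 75, 68, 64, 61, 62, 67, 75, 89, 107, 122, 131, 136, 138] [94, 93, 88, 80, 74, 69, 66, 68, 73, 82, 95, 114, 130, 140, 146, 147]
```

```bash
python3 - <<'E'
from h import *
b=save('side','s2.png');o=get_obs();P=o['position'];print(o['grip_width'],P,o['joint_pos'],o['clock'])
a=cv2.imread('pics/raw_s1.png');d=np.abs(b.astype(int)-a).max(2);print('diff',d.max(),np.argwhere(d>40)[:5])
x0,y0=270,165
c=cv2.convertScaleAbs(cv2.resize(b[y0:y0+90,x0:x0+100],None,fx=6.6,fy=6.6,interpolation=cv2.INTER_CUBIC),alpha=2.2,beta=25)
for dz in(0,.019,.073):
    u=(proj('side',P+[0,0,dz])[0]-[x0,y0]+.5)*6.6-.5
    cv2.circle(c,tuple(int(v) for v in u),3,(0,0,255),1)
cv2.imwrite('pics/c3.png',c)
E
```

```text
0.11687464006553978 [ 0.51837825 -0.01838752  0.04409282] [ 0.46737553  0.29952527 -0.58837139  1.8837244   0.19396432  1.01496733
 -0.64758891] 3.35
diff 10 []
```

View pics/c3.png

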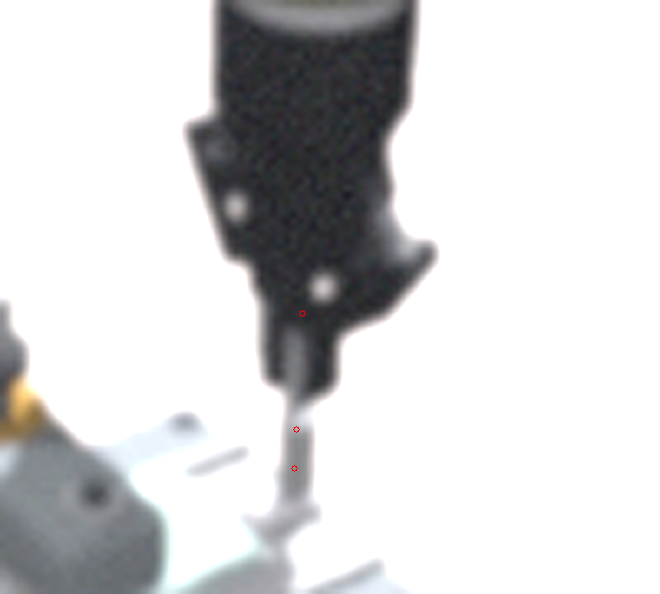

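```bash
python3 - <<'E'
from h import *
P=np.array([.2794,-.5587,.1934])
for n in('top','side'):print(n,proj(n,[P,P+[0,0,.073],P+[0,0,.2]]).round(1).tolist())
print('tip if z=.044',atz('side',315.5,224.8,.044),'base origin',proj('top',[0,0,0]),proj('side',[0,0,0]))
P=get_obs()['position'];print(proj('top',[P,P+[0,0,.3]]).round(1).tolist())
a=cv2.imread('pics/raw_s0.png');x0,y0=440,60
a=cv2.convertScaleAbs(cv2.resize(a[y0:y0+80,x0:x0+80],None,fx=5,fy=5,interpolation=cv2.INTER_CUBIC),alpha=2)
t=cv2.imread('pics/raw_t0.png');x1,y1=480,280
t=cv2.convertScaleAbs(cv2.resize(t[y1:y1+80,x1:x1+80],None,fx=5,fy=5,interpolation=cv2.INTER_CUBIC),alpha=2)
P=np.array([.2794,-.5587,.1934]);
for im,n,o in((a,'side',(x0,y0)),(t,'top',(x1,y1))):
    for dz in(0,.073):
        u=(proj(n,P+[0,0,dz])[0]-o+.5)*5;cv2.circle(im,tuple(int(v) for v in u),4,(0,0,255),2)
cv2.imwrite('pics/c4.png',np.hstack([a,t]))
E
```

```text
top [[532.4, 325.3], [552.1, 330.8], [594.8, 343.0]]
side [[468.4, 127.2], [474.2, 103.8], [485.2, 59.5]]
tip if z=.044 [ 0.53697191 -0.06275925  0.044     ] base origin [[302.66160915 408.81382952]] [[529.27785981 331.79763425]]
[[310.8, 230.0], [320.2, 221.6]]
```

View pics/c4.png

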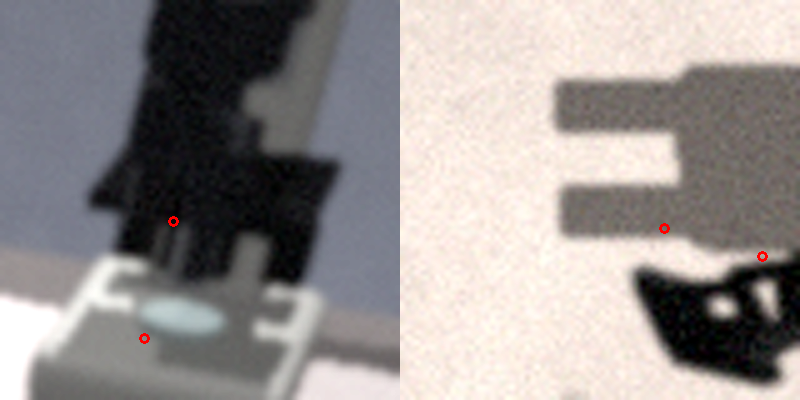

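The tips seem to end about 30 mm above, or 35 mm beyond, the reported TCP, so they probably closed above or behind the post. I'll test with a small, slow descent and watch the force.

Request:
step_arm(
  commands=[10, 0, 0, -0.0017, 0, 0, 0, 10, 0, 0, -0.0033, 0, 0, 0, 10, 0, 0, -0.005, 0, 0, 0, 10, 0, 0, -0.0067, 0, 0, 0, 10, 0, 0, -0.0083, 0, 0, 0, 10, 0, 0, -0.01, 0, 0, 0, 10, 0, 0, -0.01, 0, 0, 0, 10, 0, 0, -0.01, 0, 0, 0, 10, 0, 0, -0.01, 0, 0, 0, 10, 0, 0, -0.01, 0, 0, 0],
)

```text
clock: 4.6
position: [0.5184, -0.0184, 0.0382]
ee_rot: [0.845, 0.534, 0.0, 0.0]
ft_force: [0.1, -0.1, -0.6]
grip_width: 0.116
grasp_force: 0.0
```

```bash
python3 - <<'E'
from h import *
b=save('side','s3.png');g=cv2.cvtColor(b,cv2.COLOR_BGR2GRAY);g1=cv2.cvtColor(cv2.imread('pics/raw_s1.png'),cv2.COLOR_BGR2GRAY)
for y in range(216,234):print(y,g1[y,306:324].tolist(),g[y,306:324].tolist())
a=save('top','t3.png');g=cv2.cvtColor(a,cv2.COLOR_BGR2GRAY)
print(get_obs()['ft_force'])
E
```

```text
216 [146, 136, 108, 71, 36, 18, 19, 31, 36, 35, 21, 13, 7, 13, 24, 58, 96, 121] [145, 136, 109, 70, 36, 16, 14, 23, 20, 16, 14, 10, 11, 10, 13, 14, 32, 47]
217 [145, 136, 108, 70, 35, 16, 20, 34, 41, 37, 27, 16, 8, 12, 28, 73, 116, 137] [145, 136, 108, 67, 34, 18, 18, 27, 30, 25, 17, 13, 12, 10, 20, 38, 67, 88]
218 [146, 136, 112, 72, 38, 18, 21, 33, 43, 39, 28, 13, 9, 14, 34, 80, 120, 140] [146, 136, 107, 65, 33, 18, 22, 35, 40, 33, 22, 16, 11, 14, 28, 63, 98, 119]
219 [147, 139, 117, 80, 41, 17, 21, 38, 43, 38, 28, 16, 8, 9, 35, 81, 121, 141] [146, 137, 109, 67, 33, 16, 24, 38, 43, 38, 24, 14, 7, 14, 33, 76, 116, 135]
220 [146, 140, 119, 83, 45, 20, 24, 38, 44, 39, 27, 15, 9, 11, 35, 81, 121, 141] [146, 137, 111, 73, 35, 16, 24, 38, 44, 38, 24, 15, 12, 14, 36, 81, 121, 141]
221 [146, 140, 120, 87, 49, 22, 24, 37, 45, 37, 24, 12, 9, 15, 38, 81, 122, 142] [146, 139, 113, 76, 39, 15, 25, 40, 42, 35, 24, 13, 10, 15, 37, 83, 123, 142]
222 [146, 141, 126, 99, 65, 40, 34, 43, 44, 37, 23, 14, 11, 16, 44, 86, 124, 142] [146, 138, 114, 78, 40, 18, 27, 38, 44, 37, 26, 15, 9, 18, 42, 87, 124, 
[... 1231 characters left out ...]
28, 101, 72, 63, 64, 67, 91, 123, 143, 148, 149, 148, 149] [137, 138, 141, 144, 142, 129, 101, 68, 54, 54, 60, 88, 122, 142, 148, 148, 149, 149]
231 [124, 125, 133, 141, 140, 127, 99, 68, 56, 53, 60, 87, 125, 143, 148, 148, 148, 149] [124, 125, 133, 141, 142, 127, 98, 67, 54, 52, 57, 87, 123, 143, 148, 149, 149, 149]
232 [102, 106, 122, 137, 140, 127, 98, 68, 54, 51, 58, 89, 124, 143, 149, 149, 149, 148] [102, 106, 122, 137, 140, 127, 98, 68, 54, 52, 58, 89, 123, 144, 148, 149, 149, 148]
233 [84, 95, 116, 133, 138, 127, 99, 68, 54, 51, 60, 90, 124, 143, 148, 149, 149, 148] [85, 95, 116, 133, 139, 127, 98, 67, 53, 51, 59, 90, 124, 143, 148, 148, 148, 148]
[-0.11211403  0.35716135  0.14386813]
```

After moving down 6 mm the tip hides more of the post cap, so the gripper is right above the post. The true tip height is about 33 mm over the reading. I'll open to 50 mm, go down a little (safe either way) and close.

Request:
step_arm(
  commands=[50, 0, 0, 0, 0, 0, 0, 50, 0, 0, 0, 0, 0, 0, 50, 0, 0, -0.007, 0, 0, 0, 50, 0, 0, -0.014, 0, 0, 0, 50, 0, 0, -0.02, 0, 0, 0, 10, 0, 0, -0.02, 0, 0, 0, 10, 0, 0, -0.02, 0, 0, 0, 10, 0, 0, -0.02, 0, 0, 0, 10, 0, 0, -0.02, 0, 0, 0, 10, 0, 0, -0.02, 0, 0, 0],
  squeeze=40,
)

```text
clock: 5.95
position: [0.5185, -0.0184, 0.0263]
ee_rot: [0.845, 0.534, 0.0, 0.0]
ft_force: [-0.6, 0.4, 2.3]
grip_width: 0.158
grasp_force: 39.1
```

Request:
step_arm(
  commands=[50, 0, 0, 0, 0, 0, 0, 50, 0, 0, 0, 0, 0, 0, 50, 0, 0, -0.008, 0, 0, 0, 50, 0, 0, -0.016, 0, 0, 0, 50, 0, 0, -0.025, 0, 0, 0, 10, 0, 0, -0.025, 0, 0, 0, 10, 0, 0, -0.025, 0, 0, 0, 10, 0, 0, -0.025, 0, 0, 0, 10, 0, 0, -0.025, 0, 0, 0, 10, 0, 0, -0.025, 0, 0, 0],
  squeeze=40,
)

```text
clock: 7.2
position: [0.5185, -0.0184, 0.0113]
ee_rot: [0.845, 0.534, 0.0, 0.0]
ft_force: [0.9, 0.3, -0.1]
grip_width: 0.17
grasp_force: 39.1
```

Reported z 0.011 is below the bed level with no contact, so the reading runs about 30 mm low. The post is gripped at 39 N, so I'm pushing the carrier in.

Request:
step_arm(
  commands=[10, 0.005, 0.01, 0, 0, 0, 0, 10, 0.011, 0.023, 0, 0, 0, 0, 10, 0.018, 0.037, 0, 0, 0, 0, 10, 0.025, 0.052, 0, 0, 0, 0, 10, 0.031, 0.065, 0, 0, 0, 0, 10, 0.036, 0.075, 0, 0, 0, 0, 10, 0.037, 0.077, 0, 0, 0, 0, 10, 0.038, 0.079, 0, 0, 0, 0, 10, 0.038, 0.079, 0, 0, 0, 0, 10, 0.038, 0.079, 0, 0, 0, 0],
)

```text
clock: 8.45
position: [0.541, 0.0278, 0.0113]
ee_rot: [0.846, 0.534, -0.001, 0.0]
ft_force: [-1.7, -5.4, 4.8]
grip_width: 0.169
grasp_force: 39.6
```

Request:
step_arm(
  commands=[10, 0.0007, 0.0015, 0, 0, 0, 0, 10, 0.0014, 0.003, 0, 0, 0, 0, 10, 0.0022, 0.0045, 0, 0, 0, 0, 10, 0.0029, 0.006, 0, 0, 0, 0, 10, 0.0036, 0.0075, 0, 0, 0, 0, 10, 0.0043, 0.009, 0, 0, 0, 0, 10, 0.0043, 0.009, 0, 0, 0, 0, 10, 0.0043, 0.009, 0, 0, 0, 0, 10, 0.0043, 0.009, 0, 0, 0, 0, 10, 0.0043, 0.009, 0, 0, 0, 0],
)

```text
clock: 9.7
position: [0.5421, 0.0299, 0.0112]
ee_rot: [0.846, 0.533, -0.003, 0.001]
ft_force: [-12.0, -15.9, 15.0]
grip_width: 0.168
grasp_force: 40.7
```

The force rose to 20 N after about 54 mm, so the carrier is home against the stop. Releasing, lifting and moving above the crank.

Request:
step_arm(
  commands=[50, -0.0026, -0.0054, 0, 0, 0, 0, 50, -0.0026, -0.0054, 0, 0, 0, 0, 50, -0.0026, -0.0054, 0, 0, 0, 0, 70, -0.0026, -0.0054, 0.104, 0, 0, 0, 70, -0.0026, -0.0054, 0.208, 0, 0, 0, 70, -0.0026, -0.0054, 0.267, 0, 0, 0, 70, -0.072, 0.538, 0.267, 0, 0, 0.594, 70, -0.072, 0.538, 0.267, 0, 0, 0.594, 70, -0.072, 0.538, 0.267, 0, 0, 0.594, 70, -0.072, 0.538, 0.267, 0, 0, 0.594],
)

```text
clock: 10.95
position: [0.5102, 0.2813, 0.1716]
ee_rot: [0.589, 0.808, 0.0, 0.0]
ft_force: [1.3, 0.2, -0.2]
grip_width: 0.822
grasp_force: 0.0
```

```bash
python3 - <<'E'
from fit import *
p=[.5784,.107,1.1246]
# crank yaw from the avg side/top images: arm direction using grip pixels; top face corner lines
g=cv2.cvtColor(cv2.imread('pics/avgt.png'),cv2.COLOR_BGR2GRAY)
for y in range(226,260):print(y,g[y,172:196].tolist())
h=np.array([.5005,.356]);
for yaw in(168,172,176):
    c=np.array([np.cos(np.radians(yaw)),np.sin(np.radians(yaw))]);
    e=h+.058*c
    print(yaw,proj('top',[[*e,.012],[*e,.057]]).round(1).tolist(),proj('side',[[*e,.057]]).round(1).tolist())
E
```

```text
226 [125, 126, 125, 126, 123, 123, 124, 124, 124, 123, 121, 121, 120, 124, 122, 123, 122, 124, 122, 123, 124, 123, 124, 122]
227 [123, 127, 123, 123, 123, 123, 122, 123, 123, 123, 121, 121, 124, 121, 123, 125, 123, 123, 122, 120, 123, 122, 124, 124]
228 [122, 124, 124, 123, 124, 120, 119, 118, 119, 118, 118, 120, 122, 121, 121, 122, 124, 122, 121, 120, 121, 119, 120, 121]
229 [123, 124, 124, 124, 123, 121, 116, 107, 103, 106, 110, 108, 112, 115, 117, 118, 120, 118, 118, 118, 120, 119, 120, 120]
230 [124, 124, 125, 123, 123, 120, 105, 86, 82, 88, 94, 97, 98, 103, 106, 110, 109, 112, 112, 111, 112, 114, 119, 121]
231 [125, 126, 124, 125, 125, 119, 97, 76, 71, 82, 90, 87, 83, 88, 93, 96, 98, 99, 94, 90, 93, 107, 117, 122]
232 [126, 125, 124, 124, 120, 110, 90, 70, 73, 84, 82, 71, 64, 68, 75, 81, 89, 89, 80, 65, 71, 91, 114, 123]
233 [123, 124, 124, 122, 118, 101, 79, 66, 76, 85, 76, 59, 45, 48, 53, 65, 79, 85, 74, 55, 56, 88, 113, 121]
234 [123, 122, 123, 121, 117, 97, 72, 64, 77, 85, 74, 55, 36, 37, 42, 57, 77, 83, 71, 52, 59, 88, 113, 120]
235 [123, 123, 123, 122, 115, 97, 75, 67, 79,
[... 2218 characters left out ...]
11, 7, 7, 9, 7, 18, 36, 58, 74, 94, 113, 121, 122, 119, 119, 119, 119, 121]
256 [103, 83, 67, 61, 54, 45, 33, 29, 28, 25, 25, 38, 52, 67, 81, 97, 114, 121, 120, 120, 118, 120, 121, 121]
257 [114, 102, 89, 85, 84, 80, 75, 70, 67, 62, 59, 61, 69, 75, 86, 101, 115, 119, 120, 119, 120, 120, 121, 121]
258 [120, 117, 113, 111, 111, 111, 109, 107, 102, 96, 89, 84, 84, 87, 93, 106, 117, 121, 119, 120, 121, 121, 121, 122]
259 [120, 122, 121, 122, 124, 122, 122, 119, 116, 110, 102, 99, 96, 97, 100, 108, 117, 118, 119, 119, 119, 121, 121, 121]
168 [[181.9, 253.6], [178.0, 253.6]] [[256.4, 348.9]]
172 [[183.2, 253.9], [179.4, 253.9]] [[257.9, 347.6]]
176 [[184.5, 254.1], [180.7, 254.0]] [[259.2, 346.2]]
```

Request:
step_arm(
  commands=[70, -0.016, 0.124, 0, 0, 0, 0.343, 70, -0.016, 0.124, 0, 0, 0, 0.343, 70, -0.016, 0.124, 0, 0, 0, 0.343, 70, -0.016, 0.124, 0, 0, 0, 0.343, 70, -0.016, 0.124, -0.05, 0, 0, 0.343, 70, -0.016, 0.124, -0.1, 0, 0, 0.343, 70, -0.016, 0.124, -0.15, 0, 0, 0.343, 70, -0.016, 0.124, -0.17, 0, 0, 0.343, 70, -0.016, 0.124, -0.17, 0, 0, 0.343, 70, -0.016, 0.124, -0.17, 0, 0, 0.343],
)

```text
clock: 12.2
position: [0.5014, 0.3543, 0.0707]
ee_rot: [0.094, 0.996, 0.001, 0.001]
ft_force: [-0.3, -0.2, 0.6]
grip_width: 0.818
grasp_force: 0.0
```

Request:
step_arm(
  commands=[70, -0.001, 0.002, -0.09, 0, 0, 0, 70, -0.001, 0.002, -0.13, 0, 0, 0, 70, -0.001, 0.002, -0.145, 0, 0, 0, 70, -0.001, 0.002, -0.15, 0, 0, 0, 70, -0.001, 0.002, -0.152, 0, 0, 0, 70, -0.001, 0.002, -0.154, 0, 0, 0, 70, -0.001, 0.002, -0.156, 0, 0, 0, 70, -0.001, 0.002, -0.158, 0, 0, 0, 70, -0.001, 0.002, -0.16, 0, 0, 0, 70, -0.001, 0.002, -0.16, 0, 0, 0],
)

```text
clock: 13.45
position: [0.5003, 0.3547, -0.0268]
ee_rot: [0.094, 0.996, 0.0, -0.0]
ft_force: [0.1, 0.4, -0.6]
grip_width: 0.819
grasp_force: 0.0
```

Request:
step_arm(
  commands=[45, 0, 0, 0, 0, 0, 0, 45, 0, 0, 0, 0, 0, 0, 45, 0, 0, 0, 0, 0, 0, 20, 0, 0, 0, 0, 0, 0, 20, 0, 0, 0, 0, 0, 0, 20, 0, 0, 0, 0, 0, 0, 20, 0, 0, 0, 0, 0, 0, 20, 0, 0, 0, 0, 0, 0, 20, 0, 0, 0, 0, 0, 0, 20, 0, 0, 0, 0, 0, 0],
  squeeze=80,
)

```text
clock: 14.7
position: [0.5006, 0.3552, -0.0262]
ee_rot: [0.093, 0.996, 0.0, 0.0]
ft_force: [-0.5, 1.2, 5.6]
grip_width: 0.335
grasp_force: 79.5
```

The hub is gripped: it reads 28.6 mm, the same −1.5 mm bias as on the post. The tips are at bench level, so crank underside = reading + 26 mm. Lifting and moving over the screw.

Request:
step_arm(
  commands=[20, 0, 0, 0.06, 0, 0, 0, 20, 0, 0, 0.15, 0, 0, 0, 20, 0, 0, 0.25, 0, 0, 0, 20, 0, 0, 0.35, 0, 0, 0, 20, 0.129, -0.414, 0.35, 0, 0, -0.262, 20, 0.129, -0.414, 0.35, 0, 0, -0.262, 20, 0.129, -0.414, 0.35, 0, 0, -0.262, 20, 0.129, -0.414, 0.35, 0, 0, -0.262, 20, 0.129, -0.414, 0.35, 0, 0, -0.262, 20, 0.129, -0.414, 0.35, 0, 0, -0.262],
)

```text
clock: 15.95
position: [0.5774, 0.1049, 0.1823]
ee_rot: [0.485, 0.875, -0.001, -0.001]
ft_force: [0.4, 0.5, -3.7]
grip_width: 0.332
grasp_force: 80.4
```

```bash
python3 - <<'E'
from fit import *
o=get_obs();print(o['position'],o['ee_rot'],o['grip_width'],o['ft_force'],o['clock'])
ims=[np.array(camera('side')).astype(float) for _ in range(3)]
im2=cv2.cvtColor(np.mean(ims,0).astype(np.uint8),cv2.COLOR_RGB2BGR);cv2.imwrite('pics/fit_s.png',im2)
x0,y0,s=240,170,10
c=cv2.convertScaleAbs(cv2.resize(im2[y0:y0+60,x0:x0+56],None,fx=s,fy=s,interpolation=cv2.INTER_CUBIC),alpha=2,beta=15)
cv2.imwrite('pics/c5.png',c)
E
```

```text
[0.57736929 0.10492914 0.1823308 ] [ 4.84690201e-01  8.74685395e-01 -6.84564088e-04 -6.33278319e-04] 0.3322139196573682 [ 0.44594462  0.51066977 -3.72718807] 15.95
```

View pics/c5.png

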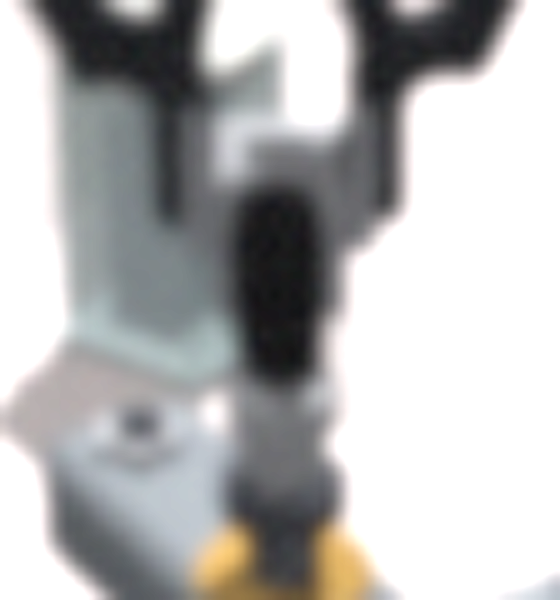

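The side crop shows the hub held at columns 195–375 with the handle in line over the square at (277,440). Yaw and lateral position look aligned, so I'm lowering with force monitoring.

Request:
step_arm(
  commands=[20, 0, 0, 0, 0, 0, 0, 20, 0, 0, -0.02, 0, 0, 0, 20, 0, 0, -0.038, 0, 0, 0, 20, 0, 0, -0.042, 0, 0, 0, 20, 0, 0, -0.046, 0, 0, 0, 20, 0, 0, -0.05, 0, 0, 0, 20, 0, 0, -0.053, 0, 0, 0, 20, 0, 0, -0.056, 0, 0, 0, 20, 0, 0, -0.056, 0, 0, 0, 20, 0, 0, -0.056, 0, 0, 0],
)

```text
clock: 17.35
position: [0.5783, 0.106, 0.1502]
ee_rot: [0.484, 0.875, 0.0, 0.001]
ft_force: [1.6, -2.3, 1.2]
grip_width: 0.335
grasp_force: 81.1
```

Request:
step_arm(
  commands=[20, 0.001, -0.002, 0, 0, 0, 0, 20, 0.001, -0.002, -0.003, 0, 0, 0, 20, 0.001, -0.002, -0.006, 0, 0, 0, 20, 0.001, -0.002, -0.009, 0, 0, 0, 20, 0.001, -0.002, -0.012, 0, 0, 0, 20, 0.001, -0.002, -0.015, 0, 0, 0, 20, 0.001, -0.002, -0.018, 0, 0, 0, 20, 0.001, -0.002, -0.021, 0, 0, 0, 20, 0.001, -0.002, -0.021, 0, 0, 0, 20, 0.001, -0.002, -0.021, 0, 0, 0],
)

```text
clock: 18.6
position: [0.5792, 0.1055, 0.1417]
ee_rot: [0.484, 0.875, 0.0, 0.002]
ft_force: [-12.8, -5.6, 38.9]
grip_width: 0.333
grasp_force: 85.9
```

```bash
python3 - <<'E'
from h import *
o=get_obs();print(o['torque'],o['ft_force'],o['ee_rot'])
E
```

```text
[-1.53870109  3.01697105  0.21779096] [-12.81459391  -5.60404415  38.88629737] [4.83930259e-01 8.75104632e-01 3.32148735e-04 1.81030747e-03]
```

Request:
step_arm(
  commands=[20, -0.001, 0, 0.003, 0, 0, 0, 20, -0.002, -0.001, 0.003, 0, 0, 0.015, 20, -0.002, -0.001, 0, 0, 0, 0.03, 20, -0.002, -0.001, -0.001, 0, 0, 0.015, 20, -0.002, -0.001, -0.002, 0, 0, 0, 20, -0.002, -0.001, -0.003, 0, 0, -0.015, 20, -0.002, -0.001, -0.004, 0, 0, -0.03, 20, -0.002, -0.001, -0.004, 0, 0, -0.015, 20, -0.002, -0.001, -0.004, 0, 0, 0, 20, -0.002, -0.001, -0.004, 0, 0, 0],
)

```text
clock: 19.85
position: [0.5785, 0.1054, 0.1354]
ee_rot: [0.484, 0.875, 0.001, 0.001]
ft_force: [5.5, 1.5, 0.9]
grip_width: 0.337
grasp_force: 81.0
```

Request:
step_arm(
  commands=[20, 0.0005, 0, -0.002, 0, 0, 0, 20, 0.0005, 0, -0.004, 0, 0, 0.01, 20, 0.0005, 0, -0.006, 0, 0, 0, 20, 0.0005, 0, -0.008, 0, 0, -0.01, 20, 0.0005, 0, -0.01, 0, 0, 0, 20, 0.0005, 0, -0.012, 0, 0, 0, 20, 0.0005, 0, -0.013, 0, 0, 0, 20, 0.0005, 0, -0.013, 0, 0, 0, 20, 0.0005, 0, -0.013, 0, 0, 0, 20, 0.0005, 0, -0.013, 0, 0, 0],
)

```text
clock: 21.1
position: [0.5787, 0.1053, 0.1291]
ee_rot: [0.483, 0.876, 0.001, 0.001]
ft_force: [0.0, -0.1, 15.5]
grip_width: 0.334
grasp_force: 83.1
```

It's seated, with firm support at the expected height. Releasing and moving to the handgrip.

Request:
step_arm(
  commands=[60, 0, 0, 0.003, 0, 0, 0, 60, 0, 0, 0.003, 0, 0, 0, 60, 0, 0, 0.003, 0, 0, 0, 60, 0, 0, 0.07, 0, 0, 0, 55, 0, 0, 0.13, 0, 0, 0, 55, -0.0515, 0.082, 0.14, 0, 0, 0, 55, -0.0515, 0.082, 0.14, 0, 0, 0, 55, -0.0515, 0.082, 0.1, 0, 0, 0, 55, -0.0515, 0.082, 0.05, 0, 0, 0, 55, -0.0515, 0.082, 0.05, 0, 0, 0],
)

```text
clock: 22.35
position: [0.5451, 0.1529, 0.1548]
ee_rot: [0.484, 0.875, -0.001, -0.002]
ft_force: [0.1, 0.8, 0.3]
grip_width: 0.644
grasp_force: 0.0
```

Request:
step_arm(
  commands=[10, 0, 0, 0, 0, 0, 0, 10, 0, 0, 0, 0, 0, 0, 10, 0, 0, 0, 0, 0, 0, 10, 0, 0, 0, 0, 0, 0, 10, 0, 0, 0, 0, 0, 0, 10, 0, 0, 0, 0, 0, 0, 10, 0, 0, 0, 0, 0, 0, 10, 0, 0, 0, 0, 0, 0, 10, 0, 0, 0, 0, 0, 0, 10, 0, 0, 0, 0, 0, 0],
  squeeze=40,
)

```text
clock: 23.6
position: [0.5467, 0.1544, 0.1575]
ee_rot: [0.484, 0.875, 0.001, 0.0]
ft_force: [-1.5, 2.0, 6.5]
grip_width: 0.21
grasp_force: 39.4
```

The handgrip is held at about 19.4 mm. I'll compute the winding waypoints, clockwise at 20° per row.

```bash
cat > wind.py <<'E'
import numpy as np,sys
from h import *
def rows(th0,step,n=10,R=58.):
    out=[]
    for k in range(1,n+1):
        f=k*step;a,b=np.radians(th0),np.radians(th0-f)
        out.append([round(R*(np.cos(b)-np.cos(a))/600,3),round(R*(np.sin(b)-np.sin(a))/600,3),round(-8*f/360/600,4)])
    return out
E
python3 - <<'E'
from wind import *
for i in range(4):
    th=122.5-200*i;print(round(th,1),rows(th,20))
E
```

```text
122.5 [[np.float64(0.031), np.float64(0.013), -0.0007], [np.float64(0.065), np.float64(0.014), -0.0015], [np.float64(0.097), np.float64(0.004), -0.0022], [np.float64(0.123), np.float64(-0.016), -0.003], [np.float64(0.141), np.float64(-0.045), -0.0037], [np.float64(0.149), np.float64(-0.077), -0.0044], [np.float64(0.144), np.float64(-0.111), -0.0052], [np.float64(0.129), np.float64(-0.14), -0.0059], [np.float64(0.104), np.float64(-0.163), -0.0067], [np.float64(0.073), np.float64(-0.176), -0.0074]]
-77.5 [[np.float64(-0.034), np.float64(-0.001), -0.0007], [np.float64(-0.066), np.float64(0.009), -0.0015], [np.float64(-0.092), np.float64(0.029), -0.0022], [np.float64(-0.11), np.float64(0.057), -0.003], [np.float64(-0.117), np.float64(0.09), -0.0037], [np.float64(-0.113), np.float64(0.123), -0.0044], [np.float64(-0.098), np.float64(0.153), -0.0052], [np.float64(-0.073), np.float64(0.176), -0.0059], [np.float64(-0.042), np.float64(0.189), -0.0067], [np.float64(-0.008), np.float64(0.19), -0.0074]]
-277.5 [[np.float64(0.032), np.float64(-0.01), -0.0007], [np.float64(0.059), np.float64(-0.031
[... 212 characters left out ...]
np.float64(0.039), np.float64(-0.177), -0.0052], [np.float64(0.008), np.float64(-0.19), -0.0059], [np.float64(-0.025), np.float64(-0.192), -0.0067], [np.float64(-0.057), np.float64(-0.182), -0.0074]]
-477.5 [[np.float64(-0.027), np.float64(0.02), -0.0007], [np.float64(-0.045), np.float64(0.049), -0.0015], [np.float64(-0.052), np.float64(0.082), -0.0022], [np.float64(-0.048), np.float64(0.115), -0.003], [np.float64(-0.032), np.float64(0.145), -0.0037], [np.float64(-0.007), np.float64(0.167), -0.0044], [np.float64(0.024), np.float64(0.18), -0.0052], [np.float64(0.057), np.float64(0.182), -0.0059], [np.float64(0.089), np.float64(0.171), -0.0067], [np.float64(0.116), np.float64(0.151), -0.0074]]
```

Request:
step_arm(
  commands=[10, 0.031, 0.013, -0.0007, 0, 0, 0, 10, 0.065, 0.014, -0.0015, 0, 0, 0, 10, 0.097, 0.004, -0.0022, 0, 0, 0, 10, 0.123, -0.016, -0.003, 0, 0, 0, 10, 0.141, -0.045, -0.0037, 0, 0, 0, 10, 0.149, -0.077, -0.0044, 0, 0, 0, 10, 0.144, -0.111, -0.0052, 0, 0, 0, 10, 0.129, -0.14, -0.0059, 0, 0, 0, 10, 0.104, -0.163, -0.0067, 0, 0, 0, 10, 0.073, -0.176, -0.0074, 0, 0, 0],
)

```text
clock: 24.85
position: [0.5918, 0.0469, 0.1534]
ee_rot: [0.485, 0.875, 0.001, 0.002]
ft_force: [4.0, 2.8, 3.1]
grip_width: 0.204
grasp_force: 39.5
```

Request:
step_arm(
  commands=[10, -0.034, -0.001, -0.0007, 0, 0, 0, 10, -0.066, 0.009, -0.0015, 0, 0, 0, 10, -0.092, 0.029, -0.0022, 0, 0, 0, 10, -0.11, 0.057, -0.003, 0, 0, 0, 10, -0.117, 0.09, -0.0037, 0, 0, 0, 10, -0.113, 0.123, -0.0044, 0, 0, 0, 10, -0.098, 0.153, -0.0052, 0, 0, 0, 10, -0.073, 0.176, -0.0059, 0, 0, 0, 10, -0.042, 0.189, -0.0067, 0, 0, 0, 10, -0.008, 0.19, -0.0074, 0, 0, 0],
)

```text
clock: 26.1
position: [0.5851, 0.1637, 0.1485]
ee_rot: [0.483, 0.876, -0.0, -0.001]
ft_force: [-4.0, -1.8, 8.5]
grip_width: 0.208
grasp_force: 40.1
```

```bash
python3 - <<'E'
from h import *
o=get_obs();print(o['torque'],o['ft_force'],o['position'],o['ee_rot'])
E
```

```text
[-0.40576426  1.312807    0.01178367] [-3.95409877 -1.76929053  8.47333844] [0.58514536 0.16370265 0.14852471] [ 4.83195676e-01  8.75512222e-01 -1.39935735e-04 -5.17827627e-04]
```

Request:
step_arm(
  commands=[10, 0.032, -0.01, -0.0007, 0, 0, 0, 10, 0.059, -0.031, -0.0015, 0, 0, 0, 10, 0.077, -0.059, -0.0022, 0, 0, 0, 10, 0.084, -0.092, -0.003, 0, 0, 0, 10, 0.08, -0.125, -0.0037, 0, 0, 0, 10, 0.064, -0.155, -0.0044, 0, 0, 0, 10, 0.039, -0.177, -0.0052, 0, 0, 0, 10, 0.008, -0.19, -0.0059, 0, 0, 0, 10, -0.025, -0.192, -0.0067, 0, 0, 0, 10, -0.057, -0.182, -0.0074, 0, 0, 0],
)

```text
clock: 27.35
position: [0.5524, 0.052, 0.1445]
ee_rot: [0.485, 0.875, 0.001, 0.002]
ft_force: [6.2, 2.6, 3.7]
grip_width: 0.21
grasp_force: 40.0
```

Request:
step_arm(
  commands=[10, -0.027, 0.02, -0.0007, 0, 0, 0, 10, -0.045, 0.049, -0.0015, 0, 0, 0, 10, -0.052, 0.082, -0.0022, 0, 0, 0, 10, -0.048, 0.115, -0.003, 0, 0, 0, 10, -0.032, 0.145, -0.0037, 0, 0, 0, 10, -0.007, 0.167, -0.0044, 0, 0, 0, 10, 0.024, 0.18, -0.0052, 0, 0, 0, 10, 0.041, 0.182, -0.0055, 0, 0, 0, 10, 0.041, 0.182, -0.0055, 0, 0, 0, 10, 0.041, 0.182, -0.0055, 0, 0, 0],
)

```text
clock: 28.6
position: [0.5754, 0.1638, 0.1408]
ee_rot: [0.483, 0.875, 0.0, -0.0]
ft_force: [-2.8, 2.6, 8.2]
grip_width: 0.208
grasp_force: 40.1
```

```bash
python3 - <<'E'
from wind import *
print([[float(v) for v in r] for r in rows(92.5,9.375,8)])
E
```

```text
[[0.016, -0.001, -0.0003], [0.031, -0.004, -0.0007], [0.046, -0.009, -0.001], [0.06, -0.017, -0.0014], [0.072, -0.027, -0.0017], [0.082, -0.039, -0.0021], [0.09, -0.053, -0.0024], [0.096, -0.068, -0.0028]]
```

Request:
step_arm(
  commands=[10, 0.016, -0.001, -0.0003, 0, 0, 0, 10, 0.031, -0.004, -0.0007, 0, 0, 0, 10, 0.046, -0.009, -0.001, 0, 0, 0, 10, 0.06, -0.017, -0.0014, 0, 0, 0, 10, 0.072, -0.027, -0.0017, 0, 0, 0, 10, 0.082, -0.039, -0.0021, 0, 0, 0, 10, 0.09, -0.053, -0.0024, 0, 0, 0, 10, 0.096, -0.068, -0.0028, 0, 0, 0, 10, 0.096, -0.068, -0.0028, 0, 0, 0, 10, 0.096, -0.068, -0.0028, 0, 0, 0],
)

```text
clock: 29.85
position: [0.6335, 0.1212, 0.1385]
ee_rot: [0.484, 0.875, 0.0, -0.0]
ft_force: [0.3, 0.7, -0.3]
grip_width: 0.114
grasp_force: 0.0
```

```bash
python3 - <<'E'
from wind import *
o=get_obs();p=o['position'][:2]-[.5783,.1058];th=np.degrees(np.arctan2(p[1],p[0]));t=np.array([np.sin(np.radians(th)),-np.cos(np.radians(th))])
print(th,np.hypot(*p),'tangential',o['ft_force'][:2]@t)
print([[float(v) for v in r] for r in rows(th,5,6)])
E
```

```text
15.619393502549293 0.05735332640959817 tangential -0.559059093979589
[[0.002, -0.008, -0.0002], [0.003, -0.017, -0.0004], [0.004, -0.025, -0.0006], [0.003, -0.033, -0.0007], [0.002, -0.042, -0.0009], [0.001, -0.05, -0.0011]]
```

The fingers slipped off the grip, perhaps at the stop. I'll lift, step aside and locate the crank.

Request:
step_arm(
  commands=[10, 0, 0, 0.06, 0, 0, 0, 10, 0, 0, 0.15, 0, 0, 0, 10, 0, 0, 0.17, 0, 0, 0, 55, -0.1, -0.2, 0.17, 0, 0, 0, 55, -0.2, -0.35, 0.17, 0, 0, 0, 55, -0.2, -0.35, 0.17, 0, 0, 0, 55, -0.2, -0.35, 0.17, 0, 0, 0, 55, -0.2, -0.35, 0.17, 0, 0, 0, 55, -0.2, -0.35, 0.17, 0, 0, 0, 55, -0.2, -0.35, 0.17, 0, 0, 0],
)

```text
clock: 31.1
position: [0.514, -0.087, 0.2405]
ee_rot: [0.483, 0.876, 0.0, -0.0]
ft_force: [-0.5, 1.1, 0.7]
grip_width: 0.647
grasp_force: 0.0
```

```bash
python3 - <<'E'
from h import *
print(get_obs()['position'])
a=save('top','t6.png');b=save('side','s6.png')
A=cv2.cvtColor(a,cv2.COLOR_BGR2GRAY);B=cv2.cvtColor(b,cv2.COLOR_BGR2GRAY)
C=np.array([.5784,.107])
for z0 in(.140,):
  for th in range(-20,180,6):
    c=np.array([np.cos(np.radians(th)),np.sin(np.radians(th))]);e=C+.058*c
    P=[[*e,z] for z in np.linspace(z0+.02,z0+.055,6)]
    v=[]
    for n,G in(('top',A),('side',B)):
        m=[np.mean(cv2.getRectSubPix(G,(3,3),tuple(map(float,u)))) for u in proj(n,P)];v.append(int(np.mean(m)))
    print(th,v,proj('top',[P[3]])[0].round().astype(int),proj('side',[P[3]])[0].round().astype(int))
E
```

```text
[ 0.51395923 -0.08702541  0.24049415]
-20 [68, 65] [275 183] [253 197]
-14 [62, 72] [272 182] [251 198]
-8 [67, 77] [270 182] [249 199]
-2 [71, 86] [268 182] [247 200]
4 [69, 98] [266 182] [246 202]
10 [68, 101] [263 182] [244 203]
16 [63, 96] [261 182] [243 204]
22 [62, 89] [259 183] [243 206]
28 [64, 81] [257 184] [242 207]
34 [66, 72] [255 185] [242 209]
40 [64, 61] [253 187] [242 210]
46 [67, 46] [251 188] [243 212]
52 [53, 29] [250 190] [243 213]
58 [16, 17] [248 192] [244 214]
64 [6, 11] [247 194] [245 216]
70 [20, 15] [246 196] [247 217]
76 [50, 44] [245 198] [249 218]
82 [65, 79] [245 200] [251 219]
88 [63, 89] [245 202] [253 220]
94 [45, 88] [245 205] [255 221]
100 [33, 78] [245 207] [258 222]
106 [36, 57] [245 209] [260 222]
112 [41, 46] [246 211] [263 222]
118 [44, 44] [247 213] [266 223]
124 [43, 42] [248 215] [269 223]
130 [39, 41] [250 217] [272 222]
136 [32, 55] [251 219] [274 222]
142 [31, 105] [253 221] [277 221]
148 [35, 136] [255 222] [280 221]
154 [38, 142] [257 223] [282 220]
160 [37, 142] [259 224] [284 219]
166 [36, 142] [261 225] [286 218]
172 [32, 142] [263 225] [288 217]
178 [26, 142] [266 225] [290 216]
```

Both cameras put the handgrip at about 64.5° around the screw, so the crank has made roughly 778° since fitting. I'll re-grip with the fingers closing along the tangent and a firmer squeeze, then test whether it is at the stop.

Request:
step_arm(
  commands=[55, 0.149, 0.41, 0, 0, 0, -0.32, 55, 0.149, 0.41, 0, 0, 0, -0.32, 55, 0.149, 0.41, 0, 0, 0, -0.32, 55, 0.149, 0.41, 0, 0, 0, -0.32, 55, 0.149, 0.41, 0, 0, 0, -0.32, 55, 0.149, 0.41, 0, 0, 0, -0.32, 55, 0.149, 0.41, -0.02, 0, 0, -0.32, 55, 0.149, 0.41, -0.1, 0, 0, -0.32, 55, 0.149, 0.41, -0.17, 0, 0, -0.32, 55, 0.149, 0.41, -0.17, 0, 0, -0.32],
)

```text
clock: 32.45
position: [0.601, 0.1557, 0.1351]
ee_rot: [0.845, 0.535, -0.003, -0.001]
ft_force: [-0.3, -0.0, 1.1]
grip_width: 0.643
grasp_force: 0.0
```

Request:
step_arm(
  commands=[10, 0, 0, 0, 0, 0, 0, 10, 0, 0, 0, 0, 0, 0, 10, 0, 0, 0, 0, 0, 0, 10, 0, 0, 0, 0, 0, 0, 10, 0, 0, 0, 0, 0, 0, 10, 0, 0, 0, 0, 0, 0, 10, 0, 0, 0, 0, 0, 0, 10, 0, 0, 0, 0, 0, 0, 10, 0, 0, 0, 0, 0, 0, 10, 0, 0, 0, 0, 0, 0],
  squeeze=80,
)

```text
clock: 33.7
position: [0.604, 0.158, 0.1405]
ee_rot: [0.846, 0.534, 0.002, 0.0]
ft_force: [-0.1, 0.5, 6.1]
grip_width: 0.192
grasp_force: 78.2
```

Request:
step_arm(
  commands=[10, 0.003, -0.002, 0, 0, 0, 0, 10, 0.0064, -0.0034, 0, 0, 0, 0, 10, 0.009, -0.005, 0, 0, 0, 0, 10, 0.0121, -0.007, 0, 0, 0, 0, 10, 0.0121, -0.007, 0, 0, 0, 0, 10, 0.0121, -0.007, 0, 0, 0, 0, 10, 0.0121, -0.007, 0, 0, 0, 0, 10, 0.0121, -0.007, 0, 0, 0, 0, 10, 0.0121, -0.007, 0, 0, 0, 0, 10, 0.0121, -0.007, 0, 0, 0, 0],
)

```text
clock: 34.95
position: [0.6069, 0.1569, 0.14]
ee_rot: [0.845, 0.536, -0.001, -0.002]
ft_force: [-17.1, 4.7, 12.8]
grip_width: 0.192
grasp_force: 79.5
```

Pushing with 17 N (about 1 N m) moves it no further, so the screw is at its firm stop. Backing off, releasing and regrasping the hub.

Request:
step_arm(
  commands=[10, -0.007, 0.0037, 0, 0, 0, 0, 60, -0.007, 0.0037, 0, 0, 0, 0, 60, -0.007, 0.0037, 0, 0, 0, 0, 60, -0.007, 0.0037, 0, 0, 0, 0, 60, -0.007, 0.0037, 0.09, 0, 0, 0, 60, -0.0533, -0.082, 0.1, 0, 0, 0, 60, -0.0533, -0.082, 0.1, 0, 0, 0, 60, -0.0533, -0.082, 0.02, 0, 0, 0, 60, -0.0533, -0.082, -0.041, 0, 0, 0, 60, -0.0533, -0.082, -0.041, 0, 0, 0],
)

```text
clock: 36.2
position: [0.5765, 0.1037, 0.1115]
ee_rot: [0.846, 0.534, -0.002, -0.001]
ft_force: [0.4, 0.3, 0.2]
grip_width: 0.702
grasp_force: 0.0
```

Request:
step_arm(
  commands=[20, 0, 0, 0, 0, 0, 0, 20, 0, 0, 0, 0, 0, 0, 20, 0, 0, 0, 0, 0, 0, 20, 0, 0, 0, 0, 0, 0, 20, 0, 0, 0, 0, 0, 0, 20, 0, 0, 0, 0, 0, 0, 20, 0, 0, 0, 0, 0, 0, 20, 0, 0, 0, 0, 0, 0, 20, 0, 0, 0, 0, 0, 0, 20, 0, 0, 0, 0, 0, 0],
  squeeze=60,
)

```text
clock: 37.45
position: [0.5781, 0.1052, 0.1163]
ee_rot: [0.845, 0.534, 0.0, -0.0]
ft_force: [-6.9, 0.6, 8.7]
grip_width: 0.337
grasp_force: 59.7
```

Request:
step_arm(
  commands=[20, -0.002, 0, 0.002, 0, 0, 0, 20, -0.002, 0, 0.008, 0, 0, 0, 20, -0.002, 0, 0.015, 0, 0, 0, 20, -0.002, 0, 0.022, 0, 0, 0, 20, -0.002, 0, 0.03, 0, 0, 0, 20, -0.002, 0, 0.04, 0, 0, 0, 20, -0.002, 0, 0.055, 0, 0, 0, 20, -0.002, 0, 0.08, 0, 0, 0, 20, -0.002, 0, 0.11, 0, 0, 0, 20, -0.002, 0, 0.14, 0, 0, 0],
)

```text
clock: 38.7
position: [0.5778, 0.1046, 0.2011]
ee_rot: [0.846, 0.534, 0.001, 0.001]
ft_force: [-0.2, 0.3, 0.3]
grip_width: 0.237
grasp_force: 0.0
```

```bash
python3 - <<'E'
from h import *
b=save('side','s7.png');g=cv2.cvtColor(b,cv2.COLOR_BGR2GRAY)
g0=cv2.cvtColor(cv2.imread('pics/avgs.png'),cv2.COLOR_BGR2GRAY)
print('square col 266-269 mean per row: before/after')
for y in range(203,235,1):print(y,g0[y,261:276:2].tolist(),g[y,261:276:2].tolist())
print(proj('side',[[.5784,.107,z] for z in(.139,.158,.163,.182)]).round(1).tolist())
# platen edge change near (side px) columns: print proj of platen corners before/after
E
```

```text
square col 266-269 mean per row: before/after
203 [80, 83, 82, 96, 112, 119, 120, 121] [82, 88, 86, 101, 117, 124, 125, 126]
204 [82, 82, 85, 108, 118, 119, 120, 120] [86, 88, 89, 113, 123, 124, 125, 126]
205 [83, 80, 96, 115, 120, 120, 120, 120] [86, 83, 100, 120, 124, 124, 125, 126]
206 [79, 83, 107, 118, 119, 120, 120, 121] [82, 86, 111, 121, 123, 124, 125, 126]
207 [76, 94, 112, 117, 117, 120, 120, 120] [79, 98, 117, 117, 117, 121, 124, 126]
208 [85, 106, 109, 113, 113, 118, 121, 121] [85, 109, 115, 105, 104, 117, 123, 126]
209 [106, 116, 97, 104, 103, 110, 120, 121] [100, 113, 103, 84, 83, 106, 120, 125]
210 [123, 122, 83, 87, 83, 96, 119, 122] [110, 110, 84, 60, 62, 92, 114, 120]
211 [127, 126, 73, 65, 60, 82, 120, 122] [108, 109, 78, 53, 55, 84, 108, 112]
212 [120, 124, 69, 50, 48, 79, 123, 125] [95, 107, 91, 64, 68, 95, 107, 96]
213 [106, 116, 65, 45, 45, 78, 127, 133] [76, 100, 104, 87, 91, 103, 98, 77]
214 [93, 101, 60, 45, 45, 72, 124, 137] [59, 82, 104, 104, 103, 99, 79, 59]
215 [86, 81, 53, 45, 45, 61, 109, 135] [51, 62, 88, 103, 98, 80, 59, 52]
216 [81, 61, 46, 45, 46, 
[... 678 characters left out ...]
, 77]
226 [89, 72, 37, 22, 24, 45, 79, 86] [81, 55, 45, 44, 44, 39, 33, 71]
227 [79, 58, 35, 24, 24, 44, 77, 83] [63, 48, 40, 41, 38, 29, 26, 62]
228 [66, 51, 39, 30, 27, 42, 76, 80] [52, 41, 33, 32, 32, 26, 29, 53]
229 [54, 49, 46, 38, 32, 45, 75, 76] [45, 39, 29, 28, 27, 26, 35, 53]
230 [47, 49, 48, 45, 40, 51, 77, 72] [43, 38, 35, 29, 30, 32, 41, 61]
231 [44, 46, 48, 48, 47, 60, 76, 75] [42, 38, 36, 34, 36, 37, 50, 70]
232 [42, 45, 48, 50, 57, 71, 81, 82] [41, 39, 37, 37, 39, 44, 62, 76]
233 [40, 44, 48, 58, 71, 82, 87, 87] [36, 35, 36, 37, 42, 59, 74, 81]
234 [39, 43, 49, 66, 81, 87, 89, 89] [38, 35, 36, 41, 58, 76, 84, 87]
[[268.1, 222.9], [267.9, 216.2], [267.9, 214.4], [267.7, 207.4]]
```

The fingers slipped and the crank is still seated: hub top at row ~211, where a 173 mm height should show. I'll regrasp a little lower, better centred and with full squeeze.

Request:
step_arm(
  commands=[60, 0, 0, 0, 0, 0, 0, 60, 0, 0, 0, 0, 0, 0, 60, 0, 0, -0.03, 0, 0, 0, 60, 0, 0, -0.08, 0, 0, 0, 60, 0, 0, -0.13, 0, 0, 0, 60, 0, 0, -0.144, 0, 0, 0, 20, 0, 0, -0.144, 0, 0, 0, 20, 0, 0, -0.144, 0, 0, 0, 20, 0, 0, -0.144, 0, 0, 0, 20, 0, 0, -0.144, 0, 0, 0],
  squeeze=120,
)

```text
clock: 40.0
position: [0.5767, 0.1045, 0.1129]
ee_rot: [0.845, 0.534, 0.0, 0.0]
ft_force: [-5.5, 0.7, 3.0]
grip_width: 0.34
grasp_force: 116.6
```

```bash
python3 - <<'E'
from h import *
o=get_obs();print(o['position'],o['torque'],o['ft_force'],o['grip_width'],o['grasp_force'])
E
```

```text
[0.57671607 0.10452994 0.11285907] [-0.08476312  1.01145417  0.32512416] [-5.46702897  0.7065816   3.02100748] 0.34002718509495694 116.63084364496171
```

Request:
step_arm(
  commands=[20, -0.0015, 0.0007, 0, 0, 0, 0.005, 20, -0.0015, 0.0007, 0.001, 0, 0, 0.005, 20, -0.0015, 0.0007, 0.002, 0, 0, 0, 20, -0.0015, 0.0007, 0.004, 0, 0, 0.01, 20, -0.0015, 0.0007, 0.006, 0, 0, 0, 20, -0.0015, 0.0007, 0.008, 0, 0, 0.01, 20, -0.0015, 0.0007, 0.01, 0, 0, 0, 20, -0.0015, 0.0007, 0.012, 0, 0, 0.01, 20, -0.0015, 0.0007, 0.014, 0, 0, 0.005, 20, -0.0015, 0.0007, 0.014, 0, 0, 0.005],
)

```text
clock: 41.25
position: [0.5757, 0.1039, 0.1138]
ee_rot: [0.841, 0.541, -0.001, -0.002]
ft_force: [26.2, 8.5, -59.1]
grip_width: 0.335
grasp_force: 124.8
```

```bash
python3 - <<'E'
from h import *
o=get_obs();print(o['position'],o['torque'],o['ft_force'],o['grip_width'],o['grasp_force'])
E
```

```text
[0.57574865 0.10392174 0.11377608] [ 1.47297701 -5.9972227   0.90933349] [ 26.2430876    8.52322628 -59.0830196 ] 0.33505161855224636 124.80031280312687
```

It's jammed with a yaw torque of 0.9 N m. I'll unload it, turn the hub a few degrees within the socket play and read the torque before pulling again.

Request:
step_arm(
  commands=[20, 0, 0, -0.006, 0, 0, 0, 20, 0.0015, 0, -0.012, 0, 0, 0, 20, 0.0015, 0, -0.012, 0, 0, 0.008, 20, 0.0015, 0, -0.012, 0, 0, 0.016, 20, 0.0015, 0, -0.012, 0, 0, 0.016, 20, 0.0015, 0, -0.012, 0, 0, 0.016, 20, 0.0015, 0, -0.012, 0, 0, 0.016, 20, 0.0015, 0, -0.012, 0, 0, 0.016, 20, 0.0015, 0, -0.012, 0, 0, 0.016, 20, 0.0015, 0, -0.012, 0, 0, 0.016],
)

```text
clock: 42.5
position: [0.5766, 0.104, 0.1131]
ee_rot: [0.828, 0.561, -0.001, 0.0]
ft_force: [-5.1, -2.2, 3.3]
grip_width: 0.33
grasp_force: 126.2
```

```bash
python3 - <<'E'
from h import *
o=get_obs();print(o['position'],o['torque'],o['ft_force'],o['ee_rot'])
E
```

```text
[0.57657962 0.10399238 0.11306205] [-0.43836522  0.93295476  0.1492049 ] [-5.05787292 -2.24033059  3.30978633] [ 8.27630988e-01  5.61272333e-01 -5.60320234e-04  3.16063288e-05]
```

Request:
step_arm(
  commands=[20, 0, 0, 0.001, 0, 0, 0.006, 20, 0.0005, 0.0005, 0.002, 0, 0, 0.01, 20, 0.001, 0.0005, 0.003, 0, 0, 0.01, 20, 0.0015, 0.0005, 0.004, 0, 0, 0.015, 20, 0.002, 0.001, 0.005, 0, 0, 0.01, 20, 0.002, 0.001, 0.006, 0, 0, 0, 20, 0.003, 0.001, 0.006, 0, 0, 0.01, 20, 0.001, 0.001, 0.006, 0, 0, 0.02, 20, 0.002, 0.001, 0.006, 0, 0, 0.01, 20, 0.002, 0.001, 0.006, 0, 0, 0.01],
)

```text
clock: 43.75
position: [0.5765, 0.104, 0.1136]
ee_rot: [0.819, 0.574, -0.002, -0.001]
ft_force: [0.6, -2.6, -30.7]
grip_width: 0.335
grasp_force: 126.4
```

```bash
python3 - <<'E'
from h import *
o=get_obs();print(o['position'],o['torque'],o['ft_force'],o['ee_rot'])
E
```

```text
[0.57650032 0.10403785 0.11358772] [-0.55742598 -0.02335251  0.65592811] [  0.56650799  -2.55647744 -30.74030125] [ 0.81873524  0.57416658 -0.00215112 -0.00084919]
```

Request:
step_arm(
  commands=[20, 0, 0, -0.005, 0, 0, 0, 50, 0, 0, -0.005, 0, 0, 0, 50, 0, 0, -0.005, 0, 0, -0.015, 50, 0, 0, -0.002, 0, 0, -0.015, 50, 0, 0, -0.002, 0, 0, -0.015, 20, 0, 0, -0.002, 0, 0, -0.015, 20, 0, 0, -0.002, 0, 0, -0.015, 20, 0, 0, -0.002, 0, 0, -0.015, 20, 0, 0, -0.002, 0, 0, -0.015, 20, 0, 0, -0.002, 0, 0, -0.015],
  squeeze=45,
)

```text
clock: 45.0
position: [0.5776, 0.1059, 0.1161]
ee_rot: [0.832, 0.555, -0.0, -0.0]
ft_force: [-8.1, 0.6, 9.2]
grip_width: 0.376
grasp_force: 42.6
```

```bash
python3 - <<'E'
from h import *
o=get_obs();print(o['position'],o['torque'],o['ft_force'],o['ee_rot'],o['grasp_force'])
g=cv2.cvtColor(save('side','s8.png'),cv2.COLOR_BGR2GRAY)
C=np.array([.5784,.107])
for th in range(52,80,3):
    c=np.array([np.cos(np.radians(th)),np.sin(np.radians(th))]);e=C+.058*c
    m=[int(np.mean([np.mean(cv2.getRectSubPix(g,(3,3),tuple(map(float,u)))) for u in proj('side',[[*e,z] for z in np.linspace(z0+.02,z0+.055,6)])])) for z0 in(.136,.140,.144,.148)]
    print(th,m)
E
```

```text
[0.57760868 0.10586601 0.11612158] [0.16847575 1.58205112 0.38430769] [-8.11584563  0.58382062  9.18706437] [ 8.31536719e-01  5.55469696e-01 -2.05229566e-04 -2.43244180e-04] 42.62275579792913
52 [94, 93, 95, 98]
55 [87, 86, 87, 91]
58 [76, 76, 77, 81]
61 [62, 63, 65, 69]
64 [47, 49, 52, 57]
67 [31, 35, 40, 45]
70 [18, 23, 29, 35]
73 [10, 15, 22, 29]
76 [7, 11, 18, 25]
79 [6, 9, 16, 23]
```

```bash
python3 - <<'E'
from h import *
C=np.array([.5784,.107])
for fn in('s6','s7','s8'):
  g=cv2.cvtColor(cv2.imread(f'pics/raw_{fn}.png'),cv2.COLOR_BGR2GRAY);best=[]
  for th in np.arange(50,95,1.):
   for z0 in np.arange(.134,.170,.002):
    e=C+.058*np.array([np.cos(np.radians(th)),np.sin(np.radians(th))])
    c=proj('side',[[*e,z] for z in np.linspace(z0+.017,z0+.055,8)])
    ax=c[-1]-c[0];n=np.array([-ax[1],ax[0]])/np.hypot(*ax)
    s=lambda P:np.mean([cv2.getRectSubPix(g,(1,1),tuple(map(float,u)))[0,0] for u in P])
    best.append((s(c)*2+s(c+3*n)+s(c-3*n)-s(c+6.5*n)-s(c-6.5*n),th,round(z0,3)))
  print(fn,sorted(best)[:4])
E
```

```text
s6 [(np.float64(-141.125), np.float64(61.0), np.float64(0.134)), (np.float64(-140.875), np.float64(62.0), np.float64(0.136)), (np.float64(-140.75), np.float64(62.0), np.float64(0.134)), (np.float64(-140.375), np.float64(63.0), np.float64(0.136))]
s7 [(np.float64(-141.25), np.float64(75.0), np.float64(0.136)), (np.float64(-140.375), np.float64(74.0), np.float64(0.136)), (np.float64(-140.125), np.float64(75.0), np.float64(0.138)), (np.float64(-139.375), np.float64(76.0), np.float64(0.138))]
s8 [(np.float64(-144.0), np.float64(77.0), np.float64(0.136)), (np.float64(-143.625), np.float64(76.0), np.float64(0.136)), (np.float64(-143.375), np.float64(77.0), np.float64(0.134)), (np.float64(-142.5), np.float64(76.0), np.float64(0.134))]
```

The hub sits at about 77° while the tool is aligned for 67.5°, and the extra jaw width confirms the skew. That pushes clockwise into the stop, which explains the jam. Realigning the tool by +9.5°.

Request:
step_arm(
  commands=[50, 0, 0, 0, 0, 0, 0.02, 50, 0, 0, 0, 0, 0, 0.053, 50, 0, 0, 0, 0, 0, 0.053, 50, 0, 0, -0.002, 0, 0, 0.053, 20, 0, 0, -0.002, 0, 0, 0.053, 20, 0, 0, -0.002, 0, 0, 0.053, 20, 0, 0, -0.002, 0, 0, 0.053, 20, 0, 0, -0.002, 0, 0, 0.053, 20, 0, 0, -0.002, 0, 0, 0.053, 20, 0, 0, -0.002, 0, 0, 0.053],
  squeeze=70,
)

```text
clock: 46.3
position: [0.5779, 0.1049, 0.1142]
ee_rot: [0.783, 0.622, -0.0, 0.0]
ft_force: [-4.9, -2.4, 5.3]
grip_width: 0.354
grasp_force: 67.2
```

```bash
python3 - <<'E'
from h import *
o=get_obs();print(o['position'],o['torque'],o['ft_force'],o['ee_rot'],o['grip_width'],o['clock'])
E
```

```text
[0.57786292 0.10489179 0.11421165] [-0.22287645  1.14690738  0.14341296] [-4.94064094 -2.40854634  5.28373534] [ 7.83074686e-01  6.21927563e-01 -3.77651710e-04  2.57493585e-06] 0.3539125382333731 46.3
```

Request:
step_arm(
  commands=[20, 0, 0, 0, 0, 0, 0.01, 20, 0, 0, 0, 0, 0, 0.02, 20, 0, 0, 0, 0, 0, 0.02, 20, 0, 0, 0.002, 0, 0, 0.02, 20, 0, 0, 0.004, 0, 0, 0.02, 20, 0, 0, 0.006, 0, 0, 0.02, 20, 0, 0, 0.008, 0, 0, 0.02, 20, 0, 0, 0.008, 0, 0, 0.025, 20, 0, 0, 0.008, 0, 0, 0.025, 20, 0, 0, 0.008, 0, 0, 0.025],
)

```text
clock: 47.55
position: [0.5783, 0.105, 0.1189]
ee_rot: [0.758, 0.652, 0.0, 0.0]
ft_force: [-0.0, -0.1, -4.6]
grip_width: 0.355
grasp_force: 67.8
```

```bash
python3 - <<'E'
from h import *
o=get_obs();print(o['position'],o['torque'],o['ft_force'],o['ee_rot'],o['grip_width'],o['clock'])
g=cv2.cvtColor(save('side','s9.png'),cv2.COLOR_BGR2GRAY);C=np.array([.5784,.107]);best=[]
for th in np.arange(50,100,1.):
   for z0 in np.arange(.134,.170,.002):
    e=C+.058*np.array([np.cos(np.radians(th)),np.sin(np.radians(th))])
    c=proj('side',[[*e,z] for z in np.linspace(z0+.017,z0+.055,8)])
    ax=c[-1]-c[0];n=np.array([-ax[1],ax[0]])/np.hypot(*ax)
    s=lambda P:np.mean([cv2.getRectSubPix(g,(1,1),tuple(map(float,u)))[0,0] for u in P])
    best.append((s(c)*2+s(c+3*n)+s(c-3*n)-s(c+6.5*n)-s(c-6.5*n),th,round(z0,3)))
print(sorted(best)[:4])
E
```

```text
[0.57829955 0.1049853  0.11886203] [ 0.00576945 -0.12010604 -0.01456544] [-0.04015602 -0.0740109  -4.57927349] [7.58003573e-01 6.52250391e-01 8.91043596e-05 4.51685458e-05] 0.35523169105628016 47.55
[(np.float64(-95.25), np.float64(85.0), np.float64(0.136)), (np.float64(-94.625), np.float64(86.0), np.float64(0.136)), (np.float64(-93.625), np.float64(85.0), np.float64(0.134)), (np.float64(-93.125), np.float64(84.0), np.float64(0.136))]
```

It's free now: it lifts with only its own weight. Continuing up.

Request:
step_arm(
  commands=[20, 0, 0, 0.005, 0, 0, 0, 20, 0, 0, 0.01, 0, 0, 0, 20, 0, 0, 0.016, 0, 0, 0, 20, 0, 0, 0.022, 0, 0, 0, 20, 0, 0, 0.03, 0, 0, 0, 20, 0, 0, 0.04, 0, 0, 0, 20, 0, 0, 0.055, 0, 0, 0, 20, 0, 0, 0.08, 0, 0, 0, 20, 0, 0, 0.1, 0, 0, 0, 20, 0, 0, 0.11, 0, 0, 0],
)

```text
clock: 48.85
position: [0.5786, 0.1051, 0.1861]
ee_rot: [0.758, 0.652, 0.001, 0.0]
ft_force: [0.6, -0.5, -4.9]
grip_width: 0.352
grasp_force: 67.9
```

```bash
python3 - <<'E'
from h import *
o=get_obs();print(o['position'],o['torque'],o['ft_force'],o['grip_width'],o['clock'])
g=cv2.cvtColor(save('side','s10.png'),cv2.COLOR_BGR2GRAY)
for y in range(190,226):print(y,g[y,256:282:2].tolist())
for z in(.139,.163,.205,.24):print(z,proj('side',[.5784,.107,z]).round(1))
E
```

```text
[0.57863751 0.10513991 0.18608319] [-0.1488156   0.02208293 -0.02671325] [ 0.58604051 -0.49500765 -4.93093075] 0.3523892949196296 48.85
190 [46, 50, 47, 47, 51, 54, 59, 51, 42, 17, 12, 56, 126]
191 [46, 51, 47, 47, 48, 48, 48, 46, 41, 18, 20, 78, 133]
192 [46, 49, 48, 48, 48, 48, 47, 43, 41, 18, 39, 104, 139]
193 [44, 51, 48, 50, 50, 48, 48, 43, 42, 28, 63, 123, 143]
194 [43, 53, 52, 50, 49, 49, 49, 45, 42, 38, 83, 134, 143]
195 [42, 55, 58, 56, 52, 49, 49, 44, 44, 53, 99, 138, 141]
196 [39, 59, 64, 61, 56, 51, 47, 43, 44, 72, 118, 139, 142]
197 [37, 61, 65, 64, 62, 56, 47, 46, 54, 98, 131, 141, 142]
198 [37, 62, 65, 65, 62, 54, 48, 47, 74, 120, 140, 142, 143]
199 [37, 62, 65, 63, 58, 49, 48, 56, 99, 133, 142, 142, 144]
200 [37, 62, 63, 62, 53, 49, 53, 75, 117, 138, 142, 143, 144]
201 [35, 62, 63, 58, 51, 58, 68, 97, 126, 134, 139, 140, 141]
202 [37, 61, 61, 52, 53, 69, 91, 113, 126, 129, 133, 133, 134]
203 [35, 59, 55, 49, 59, 84, 111, 122, 126, 126, 127, 127, 127]
204 [38, 55, 50, 50, 66, 98, 120, 125, 126, 126, 127, 126, 124]
205 [41, 49, 46, 54, 79, 112, 125, 126, 125, 126, 127, 
[... 678 characters left out ...]
]
216 [79, 89, 93, 94, 94, 93, 102, 90, 116, 143, 147, 146, 145]
217 [88, 93, 94, 92, 77, 68, 82, 69, 110, 144, 147, 146, 145]
218 [91, 93, 93, 92, 71, 55, 62, 55, 108, 143, 146, 145, 144]
219 [92, 93, 93, 92, 71, 50, 49, 51, 106, 143, 146, 144, 144]
220 [91, 93, 93, 91, 69, 49, 49, 47, 99, 139, 145, 144, 143]
221 [91, 92, 93, 88, 64, 49, 46, 45, 81, 129, 144, 143, 143]
222 [90, 92, 93, 82, 57, 50, 48, 44, 63, 113, 141, 143, 142]
223 [86, 91, 93, 76, 50, 47, 49, 42, 47, 93, 134, 142, 143]
224 [81, 90, 94, 70, 42, 43, 46, 42, 42, 76, 125, 142, 143]
225 [73, 87, 94, 65, 34, 33, 40, 38, 39, 66, 113, 140, 145]
0.139 [[268.1 222.9]]
0.163 [[267.9 214.4]]
0.205 [[267.6 198.8]]
0.24 [[267.3 185.3]]
```

```bash
python3 - <<'E'
from h import *
g=np.mean([cv2.cvtColor(np.array(camera('side')),cv2.COLOR_RGB2GRAY).astype(float) for _ in range(6)],0)
np.save('pics/g11.npy',g)
for y in range(211,228):print(y,g[y,258:278].astype(int).tolist())
def sq(a,z):return np.array([(.5784+.0099*np.cos(a+k*np.pi/2),.107+.0099*np.sin(a+k*np.pi/2),z) for k in range(4)])
for a in range(0,90,10):
    u=proj('side',sq(np.radians(a+45),.150));print(a,np.sort(u[:,0]).round(2), round(np.ptp(u[:,0]),2))
E
```

```text
211 [75, 93, 116, 132, 141, 144, 143, 143, 142, 139, 137, 137, 134, 132, 131, 130, 129, 128, 127, 127]
212 [84, 94, 109, 125, 135, 142, 144, 145, 143, 141, 140, 140, 139, 137, 137, 135, 132, 131, 131, 130]
213 [87, 92, 99, 111, 123, 134, 141, 142, 140, 137, 135, 137, 138, 140, 141, 140, 140, 139, 138, 137]
214 [85, 90, 94, 99, 109, 122, 132, 135, 131, 128, 126, 128, 129, 132, 138, 142, 144, 145, 145, 144]
215 [84, 90, 93, 94, 98, 106, 115, 118, 117, 116, 116, 115, 112, 115, 127, 139, 144, 146, 146, 146]
216 [89, 92, 93, 93, 93, 94, 92, 92, 93, 98, 102, 99, 91, 94, 115, 134, 144, 145, 146, 147]
217 [92, 93, 93, 93, 92, 87, 76, 68, 68, 75, 81, 78, 69, 80, 110, 133, 143, 145, 146, 146]
218 [92, 93, 93, 92, 91, 85, 71, 57, 53, 57, 60, 58, 55, 74, 108, 133, 143, 145, 145, 145]
219 [93, 93, 92, 92, 91, 86, 71, 56, 50, 50, 49, 48, 49, 71, 106, 131, 143, 145, 145, 144]
220 [92, 93, 92, 92, 90, 84, 69, 56, 50, 49, 48, 46, 47, 66, 98, 125, 139, 143, 144, 144]
221 [92, 92, 92, 92, 88, 78, 64, 54, 49, 49, 48, 46, 45, 57, 83, 110, 129, 139, 143, 143]
222 [92, 92, 92, 90, 82, 68, 57, 50, 49, 49, 48, 46, 44, 47, 62, 87, 112, 131, 140, 142]
223 [92, 92, 93, 88, 75, 60, 50, 47, 47, 48, 48, 45, 43, 42, 48, 65, 93, 118, 134, 140]
224 [89, 93, 93, 86, 70, 51, 42, 40, 42, 44, 45, 44, 40, 39, 42, 52, 76, 104, 124, 136]
225 [87, 91, 93, 84, 64, 44, 33, 32, 33, 36, 39, 39, 39, 39, 39, 45, 64, 90, 113, 129]
226 [81, 89, 91, 82, 61, 39, 27, 24, 26, 27, 31, 33, 35, 35, 33, 40, 59, 82, 102, 120]
227 [74, 85, 89, 81, 61, 38, 25, 22, 21, 22, 24, 26, 29, 28, 29, 41, 62, 80, 92, 107]
0 [263.8  267.02 268.98 272.17] 8.37
10 [264.03 266.32 269.7  271.93] 7.9
20 [264.38 265.66 270.36 271.58] 7.2
30 [264.84 265.07 270.95 271.11] 6.27
40 [264.57 265.4  270.55 271.45] 6.88
50 [264.17 266.04 269.92 271.84] 7.67
60 [263.89 266.74 269.23 272.12] 8.23
70 [263.73 267.48 268.5  272.26] 8.54
80 [263.7  267.76 268.23 272.28] 8.58
```

The square top now shows at row ~214.5, i.e. z ≈ 0.163, which matches the end of travel; the crank is clear. I'll carry it back to its original free spot.

Request:
step_arm(
  commands=[20, -0.02, 0.05, 0.01, 0, 0, 0.05, 20, -0.05, 0.14, 0.01, 0, 0, 0.1, 20, -0.08, 0.23, 0.01, 0, 0, 0.16, 20, -0.11, 0.32, 0.01, 0, 0, 0.22, 20, -0.13, 0.4, 0.01, 0, 0, 0.28, 20, -0.13, 0.418, 0, 0, 0, 0.34, 20, -0.13, 0.418, -0.05, 0, 0, 0.4, 20, -0.13, 0.418, -0.12, 0, 0, 0.45, 20, -0.13, 0.418, -0.19, 0, 0, 0.489, 20, -0.13, 0.418, -0.25, 0, 0, 0.489],
)

```text
clock: 50.45
position: [0.5001, 0.3552, 0.0327]
ee_rot: [0.091, 0.996, -0.0, -0.001]
ft_force: [0.2, -0.5, -3.7]
grip_width: 0.338
grasp_force: 69.8
```

```bash
python3 - <<'E'
from h import *
o=get_obs();print(o['position'],o['ee_rot'],o['grip_width'],o['ft_force'],o['clock'])
E
```

```text
[0.50007622 0.3551574  0.03271551] [ 9.13197946e-02  9.95821417e-01 -2.41283313e-04 -5.84736448e-04] 0.33838550687046853 [ 0.18358959 -0.4513632  -3.68571211] 50.45
```

Request:
step_arm(
  commands=[20, 0, 0, -0.03, 0, 0, 0, 20, 0, 0, -0.06, 0, 0, 0, 20, 0, 0, -0.078, 0, 0, 0, 20, 0, 0, -0.084, 0, 0, 0, 20, 0, 0, -0.088, 0, 0, 0, 20, 0, 0, -0.091, 0, 0, 0, 20, 0, 0, -0.093, 0, 0, 0, 20, 0, 0, -0.095, 0, 0, 0, 20, 0, 0, -0.095, 0, 0, 0, 20, 0, 0, -0.095, 0, 0, 0],
)

```text
clock: 51.7
position: [0.5004, 0.3558, -0.022]
ee_rot: [0.092, 0.996, 0.0, 0.0]
ft_force: [0.1, 0.4, -3.0]
grip_width: 0.341
grasp_force: 69.8
```

Still carrying its weight. Lowering a little more until it touches.

Request:
step_arm(
  commands=[20, 0, 0, -0.001, 0, 0, 0, 20, 0, 0, -0.002, 0, 0, 0, 20, 0, 0, -0.003, 0, 0, 0, 20, 0, 0, -0.004, 0, 0, 0, 20, 0, 0, -0.005, 0, 0, 0, 20, 0, 0, -0.006, 0, 0, 0, 20, 0, 0, -0.006, 0, 0, 0, 20, 0, 0, -0.006, 0, 0, 0, 20, 0, 0, -0.006, 0, 0, 0, 20, 0, 0, -0.006, 0, 0, 0],
)

```text
clock: 52.95
position: [0.5011, 0.3554, -0.0249]
ee_rot: [0.092, 0.996, -0.0, 0.001]
ft_force: [2.1, -4.1, 9.5]
grip_width: 0.335
grasp_force: 68.7
```

Touching down. Opening and retreating.

Request:
step_arm(
  commands=[65, 0, 0, 0.001, 0, 0, 0, 65, 0, 0, 0.001, 0, 0, 0, 65, 0, 0, 0.001, 0, 0, 0, 65, 0, 0, 0.001, 0, 0, 0, 65, 0, 0, 0.03, 0, 0, 0, 65, 0, 0, 0.1, 0, 0, 0, 65, 0, 0, 0.2, 0, 0, 0, 65, 0, 0, 0.3, 0, 0, 0, 65, -0.15, -0.3, 0.4, 0, 0, 0, 65, -0.15, -0.3, 0.4, 0, 0, 0],
)

```text
clock: 54.2
position: [0.4515, 0.2584, 0.1898]
ee_rot: [0.091, 0.996, 0.001, 0.001]
ft_force: [0.2, -2.0, 1.5]
grip_width: 0.762
grasp_force: 0.0
```

Request:
step_arm(
  commands=[65, -0.1, -0.6, 0, 0, 0, 0, 65, -0.1, -0.6, 0, 0, 0, 0, 65, -0.1, -0.6, 0, 0, 0, 0, 65, -0.1, -0.6, 0, 0, 0, 0, 65, -0.1, -0.6, 0, 0, 0, 0, 65, -0.1, -0.6, 0, 0, 0, 0, 65, -0.1, -0.6, 0, 0, 0, 0, 65, -0.1, -0.6, 0, 0, 0, 0, 65, -0.1, -0.6, 0, 0, 0, 0, 65, -0.1, -0.6, 0, 0, 0, 0],
)

```text
clock: 55.45
position: [0.3929, -0.1002, 0.1885]
ee_rot: [0.09, 0.996, 0.001, 0.0]
ft_force: [-0.1, -0.5, 0.5]
grip_width: 0.76
grasp_force: 0.0
```

```bash
python3 - <<'E'
from fit import *
print(get_obs()['position'],get_obs()['clock'])
T=np.mean([cv2.cvtColor(np.array(camera('top')),cv2.COLOR_RGB2GRAY).astype(float) for _ in range(4)],0)
S=np.mean([cv2.cvtColor(np.array(camera('side')),cv2.COLOR_RGB2GRAY).astype(float) for _ in range(4)],0)
T0=cv2.imread('pics/avgt.png',0).astype(float);S0=cv2.imread('pics/avgs.png',0).astype(float)
for n,A,B,rs in(('top',T0,T,{'crank':(170,225,200,260),'bottle':(392,245,418,270),'jar':(335,130,368,162),'rack':(178,135,240,182),'press':(230,172,330,258)}),('side',S0,S,{'crank':(222,330,270,375),'bottle':(368,180,390,212),'jar':(240,165,272,205),'rack':(128,258,208,316),'press':(222,205,340,295)})):
    for k,(x0,y0,x1,y1) in rs.items():
        a,b=A[y0:y1,x0:x1],B[y0:y1,x0:x1];print(n,k,'mean',round(a.mean()),round(b.mean()),'corr',round(np.corrcoef(a.ravel(),b.ravel())[0,1],3),'shift',np.round(cv2.phaseCorrelate(a,b)[0],2))
# square orientation from above
for y in range(197,212):print(y,T0[y,259:275].astype(int).tolist(),T[y,259:275].astype(int).tolist())
E
```

```text
[ 0.39291277 -0.10018011  0.18851524] 55.45
top crank mean 102 108 corr 0.951 shift [0.49 0.95]
top bottle mean 89 83 corr 0.835 shift [0.63 0.38]
top jar mean 100 106 corr 0.999 shift [-0.   -0.11]
top rack mean 79 84 corr 0.999 shift [-0.03 -0.01]
top press mean 90 96 corr 0.967 shift [-0.04  0.16]
side crank mean 103 107 corr 0.944 shift [1.58 0.6 ]
side bottle mean 103 107 corr 1.0 shift [-0.16  0.02]
side jar mean 95 99 corr 1.0 shift [0.04 0.02]
side rack mean 84 88 corr 1.0 shift [ 0.01 -0.  ]
side press mean 95 100 corr 0.932 shift [-0.08  0.02]
197 [40, 43, 45, 42, 40, 44, 48, 58, 64, 63, 67, 67, 69, 68, 66, 66] [77, 63, 48, 45, 44, 44, 52, 63, 67, 70, 69, 70, 71, 70, 72, 73]
198 [43, 44, 43, 41, 44, 49, 54, 61, 64, 64, 66, 68, 70, 67, 67, 66] [71, 54, 46, 44, 45, 53, 61, 71, 73, 75, 77, 76, 73, 74, 71, 71]
199 [45, 44, 42, 44, 45, 54, 55, 59, 57, 56, 58, 63, 66, 69, 69, 67] [62, 50, 47, 49, 55, 62, 71, 74, 72, 71, 74, 75, 77, 78, 74, 74]
200 [44, 43, 43, 49, 52, 51, 49, 52, 51, 46, 45, 50, 58, 67, 72, 71] [56, 47, 50, 55, 62, 69, 68, 64, 61, 59, 64, 70, 75, 77, 77, 76]
201 
[... 771 characters left out ...]
2, 79, 65, 43, 32, 42, 60, 74]
207 [32, 32, 34, 30, 18, 13, 14, 23, 33, 32, 30, 25, 30, 45, 61, 68] [37, 38, 36, 34, 23, 22, 33, 42, 45, 47, 38, 35, 34, 43, 59, 71]
208 [29, 30, 32, 29, 21, 14, 14, 17, 19, 24, 21, 26, 37, 50, 63, 65] [44, 50, 52, 46, 32, 23, 21, 26, 22, 24, 23, 28, 35, 49, 62, 68]
209 [35, 34, 37, 32, 25, 22, 19, 20, 24, 28, 31, 35, 46, 57, 60, 60] [52, 58, 64, 59, 45, 32, 27, 27, 22, 26, 28, 32, 43, 57, 65, 64]
210 [44, 46, 41, 39, 31, 28, 28, 33, 37, 41, 45, 49, 58, 58, 56, 54] [60, 65, 69, 69, 57, 51, 41, 38, 35, 33, 36, 46, 55, 63, 64, 60]
211 [55, 58, 56, 50, 45, 42, 41, 51, 52, 57, 57, 59, 58, 56, 52, 50] [63, 66, 72, 74, 70, 67, 62, 54, 52, 47, 53, 54, 63, 63, 59, 58]
```

Bystanders are unmoved and the crank lies at its spot. Before handing in, I'll check the screw's final angle from the square end in both views.

```bash
python3 - <<'E'
from h import *
from scipy.optimize import least_squares
T=np.mean([cv2.cvtColor(np.array(camera('top')),cv2.COLOR_RGB2GRAY).astype(float) for _ in range(8)],0)
S=np.mean([cv2.cvtColor(np.array(camera('side')),cv2.COLOR_RGB2GRAY).astype(float) for _ in range(8)],0)
np.save('pics/T.npy',T);np.save('pics/S.npy',S)
T0=cv2.imread('pics/avgt.png',0).astype(float)
def tmpl(cx,cy,side,yaw,shape,ss=12,blur=.8):
    im=np.zeros((shape[0]*ss,shape[1]*ss),np.float32)
    a=np.radians(-yaw)-np.pi/2   # world x=up, y=left in image
    p=[((cx+.5+side/np.sqrt(2)*np.cos(a+k*np.pi/2+np.pi/4))*ss,(cy+.5+side/np.sqrt(2)*np.sin(a+k*np.pi/2+np.pi/4))*ss) for k in range(4)]
    cv2.fillPoly(im,[np.round(np.array(p)*16).astype(np.int32)],1.,shift=4)
    return cv2.resize(cv2.GaussianBlur(im,(0,0),blur*ss),shape[::-1],interpolation=cv2.INTER_AREA)
for n,I,(x0,y0,x1,y1) in(('before',T0,(263,200,272,208)),('after',T,(263,201,273,208))):
    P=I[y0:y1,x0:x1];out=[]
    for yaw in range(0,90,6):
        def f(v):
            t=tmpl(v[0],v[1],v[2],yaw,P.shape,blur=v[3]).ravel();X=np.c_[t,np.ones_like(t),np.tile(np.arange(P.shape[1]),P.shape[0]),np.repeat(np.arange(P.shape[0]),P.shape[1])]
            c=np.linalg.lstsq(X,P.ravel(),rcond=None)[0];return X@c-P.ravel()
        r=least_squares(f,[3.7,3.2,4.,.8],diff_step=.02,bounds=([2,1.5,2.5,.4],[6,5.5,6,1.4]));out.append((yaw,round(r.cost),r.x.round(1).tolist()))
    print(n,[(a,b) for a,b,_ in out],min(out,key=lambda t:t[1]))
for y in range(214,224):print(y,S[y,258:278].astype(int).tolist())
E
```

```text
before [(0, 699), (6, 724), (12, 754), (18, 749), (24, 728), (30, 683), (36, 617), (42, 524), (48, 442), (54, 395), (60, 387), (66, 417), (72, 489), (78, 554), (84, 637)] (60, 387, [3.9, 3.7, 4.3, 0.7])
after [(0, 948), (6, 986), (12, 1013), (18, 1097), (24, 1203), (30, 1296), (36, 1355), (42, 1395), (48, 1392), (54, 1376), (60, 1323), (66, 1245), (72, 1146), (78, 1060), (84, 984)] (0, 948, [4.1, 3.5, 4.1, 0.6])
214 [84, 88, 92, 97, 107, 120, 130, 132, 130, 126, 125, 126, 127, 131, 136, 140, 142, 143, 142, 142]
215 [84, 88, 91, 93, 96, 105, 113, 116, 115, 114, 114, 113, 111, 113, 125, 137, 142, 144, 144, 145]
216 [87, 91, 92, 92, 92, 92, 91, 90, 91, 96, 100, 97, 89, 92, 113, 133, 142, 143, 144, 144]
217 [90, 91, 91, 92, 90, 85, 75, 67, 66, 74, 79, 76, 68, 78, 108, 131, 141, 143, 144, 144]
218 [91, 91, 91, 91, 90, 84, 69, 56, 52, 56, 59, 57, 54, 73, 107, 131, 141, 143, 143, 143]
219 [91, 91, 91, 91, 90, 84, 69, 55, 49, 49, 49, 47, 48, 70, 104, 129, 140, 143, 143, 142]
220 [91, 91, 91, 90, 89, 82, 68, 54, 49, 48, 47, 45, 47, 64, 96, 123, 137, 142, 142, 142]
221 [90, 91, 91, 90, 86, 76, 63, 53, 49, 48, 47, 45, 45, 56, 81, 108, 127, 138, 141, 141]
222 [90, 91, 91, 88, 80, 67, 55, 49, 49, 48, 47, 45, 43, 46, 61, 85, 110, 129, 138, 140]
223 [90, 92, 91, 87, 74, 58, 49, 46, 46, 47, 46, 44, 42, 42, 47, 64, 91, 117, 131, 138]
```

The final square yaw is about 0° (mod 90), against the 3.5° expected at screw 15.2 rad. The initial square-top height (0.179 m) and the hard stop at 1 N m agree. Handing in.

```bash
python3 -c "
from workcell import *
print(hand_in())"
```

```text
the job is handed in; nothing more can be done
None
```

The job is handed in at about 56 s of the 72 s: the carrier is home against the rear stop, the screw is wound to its firm stop at about 15.2 rad by my estimate (no direct reading), and the crank lies flat at its original spot, grip up, with bottle, jar and rack unmoved.

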